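# Take the used-up cartridge out of the interlocked three-way water filter

## Task

One of the three cartridges in the worktop water filter is used up and has shut its own water off; nothing shows which, but pressure still holds the blue-knobbed vent levers of the other two, so feel gently for the vent that gives and never force a lever that stops. Swing that vent fully open, swing that filter's black-knobbed keeper right aside, lift its cartridge out and stand it gently upright on the chopping board, then swing the keeper fully home and only then close the vent fully again. Leave the other two filters shut with their cartridges in, and do not disturb the lemon, the glass or the spice jar.

Things in the scene. Friction and masses are not known exactly. Their poses are not given: they have to be found in the camera images.
- filter_unit: Water filter fixed on the worktop, white housing 190 x 310 mm, three like filters side by side. Origin on the worktop under the middle bowl; x away from its front, y to its left, z up; the front (valve housing with blue knobs, x -102 to -42 mm, top z 108) faces roughly the robot. Clear bowls 67 mm wide at x 0, y +90, 0, -90 mm (left, mid, right), rim z 104. Manifold (top z 90) and pipes behind.
- vent_left (a joint): Vent lever (left), rad: 0 closed, knob to the unit's +y; opens counter-clockwise from above to 1.45, knob to -x (front). Upright axis 66 mm in front of (-x) and 10 mm to +y of its bowl centre, knob 40 mm from it. If its filter is under pressure it gives 3 to 5 mm at the knob and stops; if used up it moves freely (2 to 4 N) and stays put. It cannot close past about 1.2 until its keeper is home.
- vent_left_knob (a point): Top centre of the upright blue knob of the left vent lever: 18 mm thick at most, top 144 mm above the worktop, handle bar up to z 121; push it sideways with a fingertip at z 123 to 138 mm, the shut fingers side by side along the unit's y, because a keeper knob (top z 180) stands close behind at the bowl.
- keeper_left (a joint): Keeper bar (left) over the cartridge, rad: 0 home, bar across the cap, knob to the unit's +y; opens counter-clockwise from above to 1.57, knob to -x (front), clear of it. Upright axis (post 13 mm thick, hub 22 mm, top z 161) 42 mm to -y of its bowl centre, knob 72 mm from it. Stops after 6 to 12 mm at the knob unless its vent is open by 1.2 or more; else free, 2 to 4 N, stays put.
- keeper_left_knob (a point): Top centre of the upright black knob of the left keeper: 18 mm thick at most, top 180 mm above the worktop, bar from z 147 to 155; push it sideways with a fingertip at z 162 to 175 mm (blue knobs nearby reach z 144).
- cartridge_left: Cartridge of the left filter, loose in its bowl (3 mm play) under the keeper: cylinder 46 mm thick, 108 mm high, its round blue cap 44 mm thick from 74 mm up to the top. Origin at the centre of its underside, z along its axis; seated it is at z 36 mm and the cap is gripped from above at z 110 to 144, fingers before and behind it (unit's x), as the post is at its right. About 0.18 kg.
- vent_mid (a joint): Vent lever (mid), rad: 0 closed, knob to the unit's +y; opens counter-clockwise from above to 1.45, knob to -x (front). Upright axis 66 mm in front of (-x) and 10 mm to +y of its bowl centre, knob 40 mm from it. If its filter is under pressure it gives 3 to 5 mm at the knob and stops; if used up it moves freely (2 to 4 N) and stays put. It cannot close past about 1.2 until its keeper is home.
- vent_mid_knob (a point): Top centre of the upright blue knob of the mid vent lever: 18 mm thick at most, top 144 mm above the worktop, handle bar up to z 121; push it sideways with a fingertip at z 123 to 138 mm, the shut fingers side by side along the unit's y, because a keeper knob (top z 180) stands close behind at the bowl.
- keeper_mid (a joint): Keeper bar (mid) over the cartridge, rad: 0 home, bar across the cap, knob to the unit's +y; opens counter-clockwise from above to 1.57, knob to -x (front), clear of it. Upright axis (post 13 mm thick, hub 22 mm, top z 161) 42 mm to -y of its bowl centre, knob 72 mm from it. Stops after 6 to 12 mm at the knob unless its vent is open by 1.2 or more; else free, 2 to 4 N, stays put.
- keeper_mid_knob (a point): Top centre of the upright black knob of the mid keeper: 18 mm thick at most, top 180 mm above the worktop, bar from z 147 to 155; push it sideways with a fingertip at z 162 to 175 mm (blue knobs nearby reach z 144).
- cartridge_mid: Cartridge of the mid filter, loose in its bowl (3 mm play) under the keeper: cylinder 46 mm thick, 108 mm high, its round blue cap 44 mm thick from 74 mm up to the top. Origin at the centre of its underside, z along its axis; seated it is at z 36 mm and the cap is gripped from above at z 110 to 144, fingers before and behind it (unit's x), as the post is at its right. About 0.18 kg.
- vent_right (a joint): Vent lever (right), rad: 0 closed, knob to the unit's +y; opens counter-clockwise from above to 1.45, knob to -x (front). Upright axis 66 mm in front of (-x) and 10 mm to +y of its bowl centre, knob 40 mm from it. If its filter is under pressure it gives 3 to 5 mm at the knob and stops; if used up it moves freely (2 to 4 N) and stays put. It cannot close past about 1.2 until its keeper is home.
- vent_right_knob (a point): Top centre of the upright blue knob of the right vent lever: 18 mm thick at most, top 144 mm above the worktop, handle bar up to z 121; push it sideways with a fingertip at z 123 to 138 mm, the shut fingers side by side along the unit's y, because a keeper knob (top z 180) stands close behind at the bowl.
- keeper_right (a joint): Keeper bar (right) over the cartridge, rad: 0 home, bar across the cap, knob to the unit's +y; opens counter-clockwise from above to 1.57, knob to -x (front), clear of it. Upright axis (post 13 mm thick, hub 22 mm, top z 161) 42 mm to -y of its bowl centre, knob 72 mm from it. Stops after 6 to 12 mm at the knob unless its vent is open by 1.2 or more; else free, 2 to 4 N, stays put.
- keeper_right_knob (a point): Top centre of the upright black knob of the right keeper: 18 mm thick at most, top 180 mm above the worktop, bar from z 147 to 155; push it sideways with a fingertip at z 162 to 175 mm (blue knobs nearby reach z 144).
- cartridge_right: Cartridge of the right filter, loose in its bowl (3 mm play) under the keeper: cylinder 46 mm thick, 108 mm high, its round blue cap 44 mm thick from 74 mm up to the top. Origin at the centre of its underside, z along its axis; seated it is at z 36 mm and the cap is gripped from above at z 110 to 144, fingers before and behind it (unit's x), as the post is at its right. About 0.18 kg.
- board: Wooden chopping board lying on the worktop, 250 x 360 x 22 mm (its x, y, z), to the right of the filter. Origin at the centre of its underside. A lemon lies near its far right corner (about x +80, y -110 mm in its frame).
- lemon: Lemon, 72 x 55 x 56 mm, on the board (bystander).
- tumbler: Drinking glass, 81 mm wide, 93 mm high, standing behind and right of the filter (bystander).
- spice_jar: Spice jar with a red cap, 45 mm wide, 106 mm high, behind the board (bystander).
Mind the look-alikes: they are no part of the job. Leave any orange look-alike of the cartridge_left alone.

How it is judged:
By the outcome, as a careful person would: the job done as asked, in the order asked, and still so for the second after the job is handed in, with the robot touching nothing.
It also fails if it takes over 70 s, if anything falls off the work surface, if the arm or the gripper's body presses on something with over 40 N, if the wrist force passes 120 N, or if a joint passes its speed limit or range.

## Robot

A 7-joint arm with a two-finger parallel gripper is mounted at the origin on a cart in front of the work surface, level with it; the furniture and walls round the work are solid. World frame = base frame: x ahead of the robot, y to its left, z up, the work surface at z = 0. Lengths are in m, angles in degrees, forces in N, time in s.
With the tool pointing down it reaches from about 0.425 to 0.875 m from the base axis. Payload 4.7 kg.
Tool frame: the origin (TCP) lies between the finger pads; the fingertips stand 8 mm ahead of it and the grasp point (between the pads) lies 11 mm behind it (env.tip_extent is the distance from the TCP to the fingertips, in m); z points along the fingers, y is the line along which they close (so a half turn about z gives the same grasp; the last joint's range is limited). The gripper opens to 87 mm and grips with 3 to 60 N. Pads are 19 mm wide; open, the fingers measure 117 mm over their backs; the gripper's body (75 mm by 190 mm) begins 51 mm behind the grasp point.
Start: joints at [-63.65, 18.392, -4.016, 83.108, 1.295, 78.541, -3.26], TCP at [0.28, 0.586, 0.231] pointing down, gripper open.
Joint ranges: [-163.93, 163.93], [-17.29, 119.83], [-79.2, 71.16], [3.27, 140.29], [-89.18, 269.18], [5.43, 117.66], [-154.24, 154.24]. Speed limits (degrees/s): [147.25, 147.25, 180, 180, 180, 180, 180].

## Interface

Orientations are given as [roll, pitch, yaw] about the fixed x, y, z axes, in that order (R = Rz(yaw) Ry(pitch) Rx(roll)).
In Python, from cell import sensors, vision, workorder, env gives the robot as it stands.
- The arm moves only by the tool drive_tool, never from a script. Its argument "moves" is a list of rows, each an object of numbers: "x", "y", "z": the shift along the tool's x, y, z in mm; "rx", "ry", "rz": the turn, a rotation vector about the tool's x, y, z in rad; "fingers": the closure, from -1 (fully open) to 1 (shut). In form: [{"x": .., "y": .., "z": .., "rx": .., "ry": .., "rz": .., "fingers": ..}, ...]. A call has 1 to 20 rows; each row is the pose to reach, as a shift and turn from the pose commanded when the call began, along the tool's axes at that moment; what a row does not reach only later rows make up. A row lasts 1/8 s, in which the tool goes at most 62.5 mm and 10.7 degrees, less where a joint would pass 70% of its speed; a pose out of reach is approached as far as the arm can. A call with a gripper value outside its range is refused whole. The fingers move at their own pace and stop on an object; "force" is the grip in N (left out, the last holds). Time passes only in rows, so rows that repeat a pose let the fingers close. It gives the time, the measured TCP pose, the force, the opening and the grip force at its end, in the units of the state.
- sensors.get_obs(): the state, without advancing time (a new reading comes with each control period).
- vision.read_camera(name): name is "side" or "top" or "wrist"; returns a dict with "image" (400x640x3 uint8, red, green, blue), "fx", "fy", "cx", "cy" (pixels), "k1" (the pictures are not rectified: a ray, as slopes to the right and down, at radius r is drawn at 1 + k1 r^2 times it, then the intrinsics apply), "R" (3x3) and "t" (3): a world point X has camera coordinates R X + t. Camera axes: x right, y down, z forward; pixel columns grow to the right and rows downward; lengths in m; the calibration is good to about 2 mm. A picture is of the moment at which its call begins. There is no depth.
- workorder.sign_off(): hands the job in; it is judged then, once.
The state is a dict: "time_s": time; "qpos": joint angles; "joint_velocities": joint speeds; "effort": joint torques, N m; "tool_pos": TCP position; "tool_rot": TCP orientation; "force": force on the tool from outside, world axes, zero at the start; "wrist_torque": the same for the moment, N m; "grip_width": finger opening in m; "grasp_force": force on a finger pad.
Only numpy, scipy, OpenCV 4.12 (cv2) and the standard library are available. Lean on these libraries where they do the work, as an engineer would, in place of code of your own. Each camera call takes 0.05 s, during which the arm holds its last target. There are 200 camera calls.

## Working session

There is one attempt and no reset: what is moved stays moved. The work goes in short steps, Python scripts to look and compute and a tool call to move; the robot and the scene stay as the last step left them, time stands still between calls to the robot, and variables do not carry over. Pictures are saved under pics/ and viewed, at most 10 in all, crops included, and the job is handed in when it is done.

Besides the shell and the picture viewer there is one more tool, called after "Request:" by a JSON object that holds its "op" and its "data", one argument or row to a line. drive_tool: Moves the arm, as the interface text tells. Its arguments: {"type":"object","properties":{"moves":{"type":"array"},"force":{"type":"number"}},"required":["moves"]}

```bash
mkdir -p pics; python3 - <<'E'
from cell import sensors,vision,env
import cv2
o=sensors.get_obs()
for k in ("time_s","tool_pos","tool_rot","force","grip_width"):print(k,o[k])
print(env.tip_extent)
for n in("side","top"):
    c=vision.read_camera(n); print(n,c["fx"],c["k1"],c["R"],c["t"])
    cv2.imwrite(f"pics/{n}0.png",c["image"][:,:,::-1])
E
```

```text
time_s 0.0
tool_pos [0.28005281 0.58598428 0.22946361]
tool_rot [-1.79890754e+02  4.18340782e-03  1.54461038e+02]
force [ 0.14476896 -0.22887058 -0.28650783]
grip_width 0.08715185429116315
0.008
side 437.56356039589224 -0.013870926489056077 [[-0.99765899  0.06681868 -0.01455372]
 [ 0.04557881  0.49104933 -0.86993858]
 [-0.05098155 -0.86856538 -0.49294529]] [0.50503398 0.04674364 1.44327223]
top 404.0158600008636 -0.0338320162513362 [[ 0.01413371 -0.99985618  0.00937297]
 [-0.99096555 -0.01525713 -0.13324603]
 [ 0.13336987 -0.00740503 -0.99103867]] [0.04794086 0.52401729 1.5670421 ]
```

View pics/side0.png

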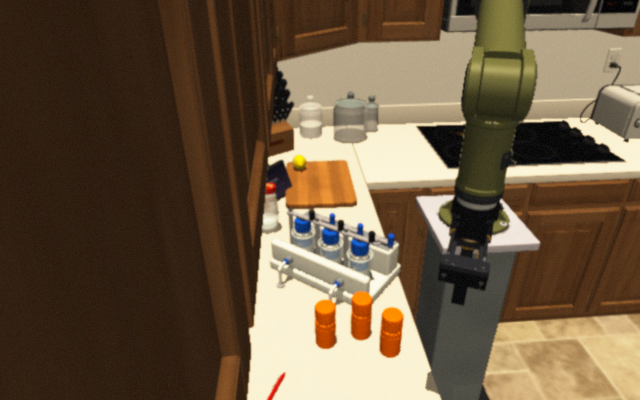

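View pics/top0.png

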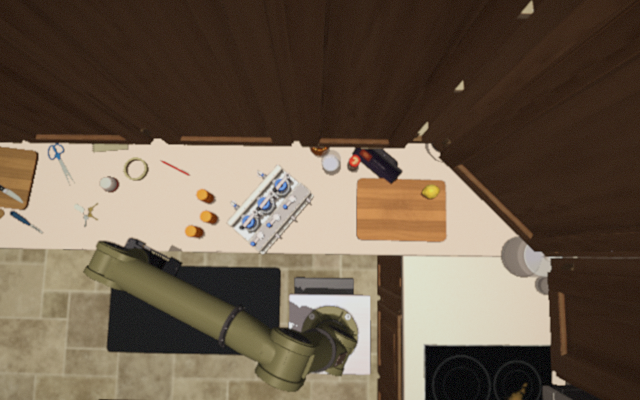

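Top shows the unit at about (268,208), its front facing lower right (the robot), the board at (400,210), the lemon at (430,190) and the glass at (331,162). The spice jar is at (353,162). The orange look-alikes at (204,195), (208,217), (193,231) stand outside the unit and are not targets. The real cartridges are the blue-capped ones in the bowls, at (250,222), (265,205), (282,187). I'll enlarge to confirm.

```bash
python3 - <<'E'
import cv2,numpy as np
t=cv2.imread("pics/top0.png")[160:260,222:322]; s=cv2.imread("pics/side0.png")[205:305,265:405]
t=cv2.resize(t,None,fx=6,fy=6,interpolation=cv2.INTER_CUBIC)
s=cv2.resize(s,None,fx=5.6,fy=5.6,interpolation=cv2.INTER_CUBIC)
cv2.imwrite("pics/tc.png",t);cv2.imwrite("pics/sc.png",s)
E
```

```text
(no output)
```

View pics/tc.png

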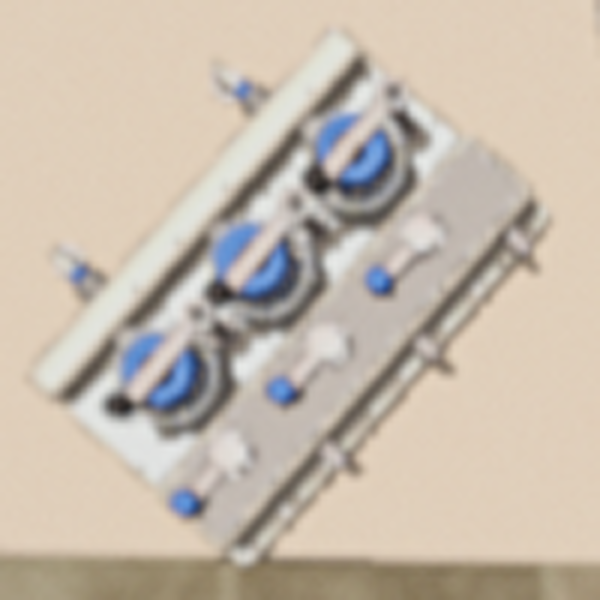

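View pics/sc.png

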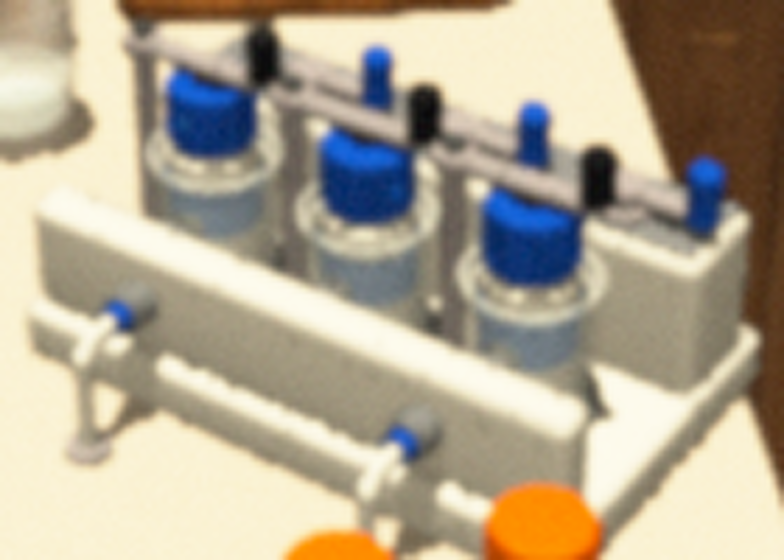

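The crops show the targets clearly: three blue vent knobs, three black keeper knobs, blue-capped cartridges in clear bowls. The orange ones stand outside. Next I triangulate and fit the pose.

```bash
cat > h.py <<'E'
import numpy as np
from cell import sensors,vision
def proj(c,X):
    p=np.asarray(X)@c["R"].T+c["t"]; s=p[...,:2]/p[...,2:]
    s=s*(1+c["k1"]*(s**2).sum(-1,keepdims=True))
    return s*[c["fx"],c["fy"]]+[c["cx"],c["cy"]]
def ray(c,uv):
    d=(np.array(uv)-[c["cx"],c["cy"]])/[c["fx"],c["fy"]]; s=d.copy()
    for _ in range(10): s=d/(1+c["k1"]*(s@s))
    R=c["R"]; v=R.T@np.array([*s,1]); return -R.T@c["t"],v/np.linalg.norm(v)
def tri(obs):
    A=0;b=0
    for c,uv in obs:
        o,v=ray(c,uv);P=np.eye(3)-np.outer(v,v);A=A+P;b=b+P@o
    return np.linalg.solve(A,b)
def onz(c,uv,z):
    o,v=ray(c,uv); return o+v*(z-o[2])/v[2]
def U2W(p,q): # unit pose p=(x,y,yaw)
    a=p[2];q=np.asarray(q,float);return np.stack([p[0]+np.cos(a)*q[...,0]-np.sin(a)*q[...,1],p[1]+np.sin(a)*q[...,0]+np.cos(a)*q[...,1],q[...,2]],-1)
E
python3 - <<'E'
from h import *
from scipy.optimize import least_squares
cs=vision.read_camera("side");ct=vision.read_camera("top")
T=[(185,502),(283,389),(379,279),(120,404),(219,293),(318,182)]
S=[(706,167),(534,109),(377,53),(598,152),(424,91),(262,34)]
T=[np.array([222,160])+(np.array(a)+.5)/6-.5 for a in T]
S=[np.array([265,205])+(np.array(a)+.5)/5.6-.5 for a in S]
M=np.array([[-.066,b+.05,.144] for b in(.09,0,-.09)]+[[0,b+.03,.18] for b in(.09,0,-.09)])
for a,b in zip(S,T): print(tri([(cs,a),(ct,b)]).round(4))
f=lambda p:np.concatenate([(proj(cs,U2W(p,M))-S).ravel(),(proj(ct,U2W(p,M))-T).ravel()])
r=least_squares(f,[.5,.2,.9]);print(r.x,np.degrees(r.x[2]),f(r.x).reshape(2,6,2).round(2).tolist())
for px in [(357,178),(447,181),(446,242),(356,239)]: print("board",onz(ct,px,.022).round(3))
print(U2W(r.x,M).round(3).tolist())
E
```

```text
[0.3437 0.2878 0.1428]
[0.4134 0.2305 0.1416]
[0.4821 0.1735 0.142 ]
[0.4004 0.3234 0.1775]
[0.4687 0.2666 0.1769]
[0.5379 0.2091 0.1765]
[0.49324924 0.24940574 0.87848141] 50.3332770325982 [[[0.34, -0.34], [0.48, -0.75], [0.29, -0.69], [0.22, -0.24], [0.03, -0.54], [0.22, -0.64]], [[-0.07, -0.01], [-0.06, 0.04], [0.1, -0.19], [-0.82, -0.3], [-0.59, -0.85], [-0.55, -1.16]]]
board [ 0.614 -0.106  0.022]
board [ 0.607 -0.471  0.022]
board [ 0.362 -0.46   0.022]
board [ 0.369 -0.102  0.022]
[[0.343, 0.288, 0.144], [0.413, 0.231, 0.144], [0.482, 0.173, 0.144], [0.401, 0.326, 0.18], [0.47, 0.269, 0.18], [0.539, 0.211, 0.18]]
```

Heights check out (142 and 177 mm, against 144 and 180 expected), and the unit pose is (0.493, 0.249), yaw 50.3°. I'll write a helper that converts unit coordinates into tool moves.

```bash
cat > g.py <<'E'
import sys
from h import *
from scipy.spatial.transform import Rotation as Ro
P=(.4934,.2494,np.radians(50.35))
def goal(goals,start=None):
    """goals: unit x,y mm, tip z mm, tool yaw relative to the unit, deg; start: same kind, else measured"""
    def pose(g): return U2W(P,np.array([g[0],g[1],g[2]+8])/1e3),Ro.from_euler('xyz',[180,0,50.35+g[3]],degrees=True)
    o=sensors.get_obs()
    p0,R0=(np.array(o["tool_pos"]),Ro.from_euler('xyz',o["tool_rot"],degrees=True)) if start is None else pose(start)
    for g in goals:
        p,R=pose(g);d=R0.inv().apply(p-p0)*1e3;r=(R0.inv()*R).as_rotvec()
        print(g,'->',d.round(1),r.round(3))
def where():
    o=sensors.get_obs();d=(np.array(o["tool_pos"])[:2]-P[:2]);a=P[2]
    F=np.array(o["force"]);rot=lambda v:np.array([np.cos(a)*v[0]+np.sin(a)*v[1],-np.sin(a)*v[0]+np.cos(a)*v[1]])
    print("t",o["time_s"],"unit xy",(rot(d)*1e3).round(1),"tipz",round(o["tool_pos"][2]*1e3-8,1),"yaw",round(o["tool_rot"][2]-50.35,1),"F unit",rot(F).round(1),round(F[2],1),"q",np.round(o["qpos"],0),"w",round(o["grip_width"],4),o["grasp_force"])
E
python3 -c "
from g import *
where();goal([(-35,50,215,0)])"
```

```text
t 0.2 unit xy [123.3 379.1] tipz 221.9 yaw 104.1 F unit [-0.1  0.2] 0.2 q [-64.  18.  -4.  83.   1.  79.  -3.] w 0.0874 0.0
(-35, 50, 215, 0) -> [-280.6 -233.7    7.2] [-1.000e-03  1.000e-03  1.817e+00]
```

Request:
{"op": "drive_tool", "data": {
  "moves": [
    {"x": -281,"y": -234,"z": 7,"rz": 1.817,"fingers": 1},
    {"x": -281,"y": -234,"z": 7,"rz": 1.817,"fingers": 1},
    {"x": -281,"y": -234,"z": 7,"rz": 1.817,"fingers": 1},
    {"x": -281,"y": -234,"z": 7,"rz": 1.817,"fingers": 1},
    {"x": -281,"y": -234,"z": 7,"rz": 1.817,"fingers": 1},
    {"x": -281,"y": -234,"z": 7,"rz": 1.817,"fingers": 1},
    {"x": -281,"y": -234,"z": 7,"rz": 1.817,"fingers": 1},
    {"x": -281,"y": -234,"z": 7,"rz": 1.817,"fingers": 1},
    {"x": -281,"y": -234,"z": 7,"rz": 1.817,"fingers": 1},
    {"x": -281,"y": -234,"z": 7,"rz": 1.817,"fingers": 1},
    {"x": -281,"y": -234,"z": 7,"rz": 1.817,"fingers": 1},
    {"x": -281,"y": -234,"z": 7,"rz": 1.817,"fingers": 1},
    {"x": -281,"y": -234,"z": 7,"rz": 1.817,"fingers": 1}
  ]
}}

```text
invalid input at $.moves[0]: expected keys x, y, z, rx, ry, rz, fingers
```

```bash
python3 -c "
from g import *
import cv2
where();goal([(-35,50,130,0)])
c=vision.read_camera('side')['image'][170:290,265:405,::-1]
w=vision.read_camera('wrist')['image'][:,:,::-1]
cv2.imwrite('pics/m1.png',np.hstack([cv2.resize(c,(467,400),interpolation=2),w[:,150:480]]))"
```

```text
t 0.2 unit xy [123.3 379.1] tipz 221.9 yaw 104.1 F unit [-0.1  0.2] 0.2 q [-64.  18.  -4.  83.   1.  79.  -3.] w 0.0874 0.0
(-35, 50, 130, 0) -> [-280.6 -233.6   92.2] [-1.000e-03  1.000e-03  1.817e+00]
```

View pics/m1.png

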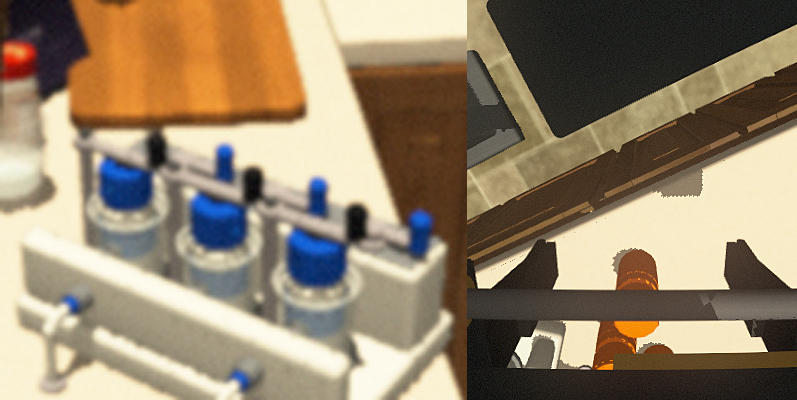

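The move was refused because every row needs all the keys, and the picture shows the arm still at its start. I'll resend it with complete rows.

Request:
{"op": "drive_tool", "data": {
  "moves": [
    {"x": -281,"y": -234,"z": 7,"rx": 0,"ry": 0,"rz": 1.817,"fingers": 1},
    {"x": -281,"y": -234,"z": 7,"rx": 0,"ry": 0,"rz": 1.817,"fingers": 1},
    {"x": -281,"y": -234,"z": 7,"rx": 0,"ry": 0,"rz": 1.817,"fingers": 1},
    {"x": -281,"y": -234,"z": 7,"rx": 0,"ry": 0,"rz": 1.817,"fingers": 1},
    {"x": -281,"y": -234,"z": 7,"rx": 0,"ry": 0,"rz": 1.817,"fingers": 1},
    {"x": -281,"y": -234,"z": 7,"rx": 0,"ry": 0,"rz": 1.817,"fingers": 1},
    {"x": -281,"y": -234,"z": 7,"rx": 0,"ry": 0,"rz": 1.817,"fingers": 1},
    {"x": -281,"y": -234,"z": 7,"rx": 0,"ry": 0,"rz": 1.817,"fingers": 1},
    {"x": -281,"y": -234,"z": 7,"rx": 0,"ry": 0,"rz": 1.817,"fingers": 1},
    {"x": -281,"y": -234,"z": 7,"rx": 0,"ry": 0,"rz": 1.817,"fingers": 1},
    {"x": -281,"y": -234,"z": 7,"rx": 0,"ry": 0,"rz": 1.817,"fingers": 1},
    {"x": -281,"y": -234,"z": 7,"rx": 0,"ry": 0,"rz": 1.817,"fingers": 1},
    {"x": -281,"y": -234,"z": 7,"rx": 0,"ry": 0,"rz": 1.817,"fingers": 1}
  ]
}}

```text
time_s: 1.92
tool_pos: [0.4329, 0.2542, 0.2236]
tool_rot: [180.0, -0.0, 50.4]
force: [0.5, 0.2, -0.7]
grip_width: 0.0006
grasp_force: 0.0
```

```bash
python3 -c "
from g import *
import cv2
where();goal([(-35,50,130,0)])
c=vision.read_camera('side')['image'][170:290,265:405,::-1]
w=vision.read_camera('wrist')['image'][:,:,::-1]
cv2.imwrite('pics/m2.png',np.hstack([cv2.resize(c,(467,400),interpolation=2),w[:,150:480]]))"
```

```text
t 1.925 unit xy [-34.9  49.6] tipz 215.6 yaw 0.1 F unit [ 0.4 -0.2] -0.7 q [-47.   0.  13. 105.  -0.  75. -73.] w 0.0006 0.0
(-35, 50, 130, 0) -> [-0.1 -0.4 85.6] [ 0.    -0.     0.001]
```

View pics/m2.png

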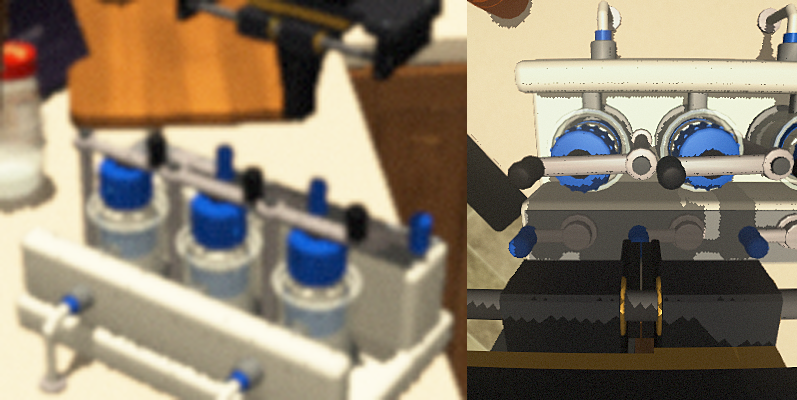

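The wrist view shows the shut fingertips at (640,245) in line with the mid blue knob at (638,233), parallel to the unit and clear of the keeper knobs. Now I descend behind the knob.

Request:
{"op": "drive_tool", "data": {
  "moves": [
    {"x": 0,"y": 0,"z": 40,"rx": 0,"ry": 0,"rz": 0,"fingers": 1},
    {"x": 0,"y": 0,"z": 70,"rx": 0,"ry": 0,"rz": 0,"fingers": 1},
    {"x": 0,"y": 0,"z": 86,"rx": 0,"ry": 0,"rz": 0,"fingers": 1},
    {"x": -3,"y": 0,"z": 86,"rx": 0,"ry": 0,"rz": 0,"fingers": 1},
    {"x": -6,"y": 0,"z": 86,"rx": 0,"ry": 0,"rz": 0,"fingers": 1},
    {"x": -8,"y": 0,"z": 86,"rx": 0,"ry": 0,"rz": 0,"fingers": 1}
  ]
}}

```text
time_s: 2.78
tool_pos: [0.4285, 0.2483, 0.1389]
tool_rot: [180.0, -0.1, 50.3]
force: [0.2, -0.7, 0.4]
grip_width: 0.0004
grasp_force: 0.0
```

Request:
{"op": "drive_tool", "data": {
  "moves": [
    {"x": -2,"y": 0,"z": 0,"rx": 0,"ry": 0,"rz": 0,"fingers": 1},
    {"x": -3,"y": 0,"z": 0,"rx": 0,"ry": 0,"rz": 0,"fingers": 1},
    {"x": -4,"y": 0,"z": 0,"rx": 0,"ry": 0,"rz": 0,"fingers": 1}
  ]
}}

```text
time_s: 3.15
tool_pos: [0.4259, 0.2456, 0.1382]
tool_rot: [180.0, -0.1, 50.4]
force: [0.8, 0.8, 2.1]
grip_width: 0.0006
grasp_force: 1.1
```

Request:
{"op": "drive_tool", "data": {
  "moves": [
    {"x": -1,"y": 0,"z": 0,"rx": 0,"ry": 0,"rz": 0,"fingers": 1},
    {"x": -2,"y": 0,"z": 0,"rx": 0,"ry": 0,"rz": 0,"fingers": 1}
  ]
}}

```text
time_s: 3.4
tool_pos: [0.4241, 0.2438, 0.1379]
tool_rot: [-180.0, -0.1, 50.4]
force: [0.9, 3.5, 1.9]
grip_width: 0.0005
grasp_force: 1.2
```

Request:
{"op": "drive_tool", "data": {
  "moves": [
    {"x": -1,"y": 0,"z": 0,"rx": 0,"ry": 0,"rz": 0,"fingers": 1},
    {"x": -2,"y": 0,"z": 0,"rx": 0,"ry": 0,"rz": 0,"fingers": 1}
  ]
}}

```text
time_s: 3.65
tool_pos: [0.4226, 0.2421, 0.1376]
tool_rot: [-180.0, -0.0, 50.4]
force: [1.4, 2.0, 1.4]
grip_width: 0.0004
grasp_force: 1.2
```

Request:
{"op": "drive_tool", "data": {
  "moves": [
    {"x": -1,"y": 0,"z": 0,"rx": 0,"ry": 0,"rz": 0,"fingers": 1},
    {"x": -2,"y": 0,"z": 0,"rx": 0,"ry": 0,"rz": 0,"fingers": 1}
  ]
}}

```text
time_s: 3.9
tool_pos: [0.4212, 0.2404, 0.1375]
tool_rot: [-180.0, 0.0, 50.4]
force: [0.1, 3.5, 1.4]
grip_width: 0.0008
grasp_force: 1.3
```

Request:
{"op": "drive_tool", "data": {
  "moves": [
    {"x": -1,"y": 0,"z": 0,"rx": 0,"ry": 0,"rz": 0,"fingers": 1}
  ]
}}

```text
time_s: 4.03
tool_pos: [0.4206, 0.2396, 0.1375]
tool_rot: [-180.0, 0.0, 50.4]
force: [0.2, 2.2, 2.2]
grip_width: 0.0005
grasp_force: 1.3
```

Request:
{"op": "drive_tool", "data": {
  "moves": [
    {"x": -1,"y": 0,"z": 0,"rx": 0,"ry": 0,"rz": 0,"fingers": 1}
  ]
}}

```text
time_s: 4.15
tool_pos: [0.42, 0.2388, 0.1375]
tool_rot: [-180.0, 0.0, 50.4]
force: [0.1, 2.8, 1.9]
grip_width: 0.0003
grasp_force: 1.3
```

```bash
python3 -c "
from g import *
where()"
```

```text
t 4.15 unit xy [-55.   49.8] tipz 129.5 yaw 0.0 F unit [2.2 1.7] 1.9 q [-46.   2.  14. 113.  -1.  65. -72.] w 0.0003 1.257754319943416
```

Request:
{"op": "drive_tool", "data": {
  "moves": [
    {"x": -1,"y": 0,"z": 0,"rx": 0,"ry": 0,"rz": 0,"fingers": 1},
    {"x": -2,"y": 0,"z": 0,"rx": 0,"ry": 0,"rz": 0,"fingers": 1},
    {"x": -3,"y": 0,"z": 0,"rx": 0,"ry": 0,"rz": 0,"fingers": 1}
  ]
}}

```text
time_s: 4.53
tool_pos: [0.4182, 0.2363, 0.1375]
tool_rot: [180.0, 0.0, 50.4]
force: [0.3, 2.2, 0.7]
grip_width: 0.0007
grasp_force: 1.2
```

```bash
python3 -c "
from g import *
where()
L=lambda q:np.degrees(q)
G=[]
for th in [.4,.6,.8,1.0,1.2,1.35,1.45]:
    d=18; k=np.array([-66,10])+40*np.array([-np.sin(th),np.cos(th)])+d*np.array([np.cos(th),np.sin(th)])
    G.append((round(k[0],1),round(k[1],1),130,round(L(th),1)))
goal(G)
import cv2
c=vision.read_camera('side')['image'][170:290,265:405,::-1]
w=vision.read_camera('wrist')['image'][:,:,::-1]
cv2.imwrite('pics/m3.png',np.hstack([cv2.resize(c,(467,400),interpolation=2),w[:,150:480]]))"
```

```text
t 4.525 unit xy [-58.   49.5] tipz 129.5 yaw 0.0 F unit [1.9 1.2] 0.7 q [-46.   2.  14. 114.  -0.  65. -72.] w 0.0007 1.209947334637036
(np.float64(-65.0), np.float64(53.9), 130, np.float64(22.9)) -> [-7.  -4.4 -0.5] [ 0.   0.  -0.4]
(np.float64(-73.7), np.float64(53.2), 130, np.float64(34.4)) -> [-15.7  -3.7  -0.5] [ 0.   0.  -0.6]
(np.float64(-82.2), np.float64(50.8), 130, np.float64(45.8)) -> [-24.2  -1.3  -0.5] [ 0.     0.    -0.799]
(np.float64(-89.9), np.float64(46.8), 130, np.float64(57.3)) -> [-31.9   2.7  -0.5] [ 0.  0. -1.]
(np.float64(-96.8), np.float64(41.3), 130, np.float64(68.8)) -> [-38.8   8.2  -0.5] [ 0.     0.    -1.201]
(np.float64(-101.1), np.float64(36.3), 130, np.float64(77.3)) -> [-43.1  13.2  -0.5] [ 0.     0.    -1.349]
(np.float64(-103.5), np.float64(32.7), 130, np.float64(83.1)) -> [-45.5  16.8  -0.5] [ 0.    0.   -1.45]
```

View pics/m3.png

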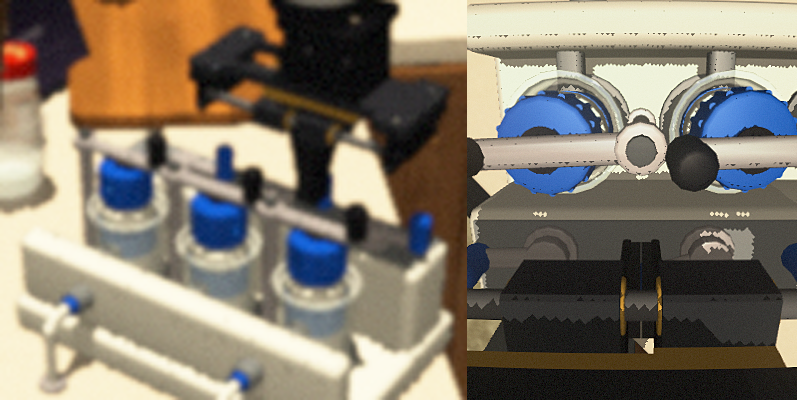

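The vent bar has swung visibly (hub at (705,245), bar pointing lower left). After about 11 mm the force is still only 2 N, so the mid filter is the used-up one. I swing it open, rotating the tool with the lever.

Request:
{"op": "drive_tool", "data": {
  "moves": [
    {"x": -3,"y": -2,"z": 0,"rx": 0,"ry": 0,"rz": -0.18,"fingers": 1},
    {"x": -7,"y": -4,"z": 0,"rx": 0,"ry": 0,"rz": -0.36,"fingers": 1},
    {"x": -11,"y": -4,"z": 0,"rx": 0,"ry": 0,"rz": -0.5,"fingers": 1},
    {"x": -16,"y": -4,"z": 0,"rx": 0,"ry": 0,"rz": -0.6,"fingers": 1},
    {"x": -20,"y": -3,"z": 0,"rx": 0,"ry": 0,"rz": -0.7,"fingers": 1},
    {"x": -24,"y": -1,"z": 0,"rx": 0,"ry": 0,"rz": -0.8,"fingers": 1},
    {"x": -28,"y": 1,"z": 0,"rx": 0,"ry": 0,"rz": -0.9,"fingers": 1},
    {"x": -32,"y": 3,"z": 0,"rx": 0,"ry": 0,"rz": -1.0,"fingers": 1},
    {"x": -36,"y": 6,"z": 0,"rx": 0,"ry": 0,"rz": -1.1,"fingers": 1},
    {"x": -39,"y": 8,"z": 0,"rx": 0,"ry": 0,"rz": -1.2,"fingers": 1}
  ]
}}

```text
time_s: 5.88
tool_pos: [0.4004, 0.2015, 0.1377]
tool_rot: [179.9, 0.0, 119.3]
force: [1.7, 4.1, -0.8]
grip_width: 0.0004
grasp_force: 1.9
```

Request:
{"op": "drive_tool", "data": {
  "moves": [
    {"x": 0,"y": 0,"z": 0,"rx": 0,"ry": 0,"rz": 0,"fingers": 1}
  ]
}}

```text
time_s: 6.0
tool_pos: [0.4002, 0.2013, 0.1378]
tool_rot: [179.9, 0.0, 119.0]
force: [2.2, 2.2, -0.3]
grip_width: 0.0003
grasp_force: 1.3
```

```bash
python3 -c "
from g import *
where()
goal([(-101.1,36.3,130,77.3),(-103.5,32.7,130,83.1),(-104.2,30.9,130,83.1)],(-97,41,130,68.8))"
```

```text
t 6.0 unit xy [-96.5  41. ] tipz 129.8 yaw 68.7 F unit [ 3.1 -0.2] -0.3 q [-45.  -3.  15. 118.   1.  65.  -2.] w 0.0003 1.3374372479347585
(-101.1, 36.3, 130, 77.3) -> [-5.9 -2.1 -0. ] [ 0.     0.    -0.148]
(-103.5, 32.7, 130, 83.1) -> [-10.1  -3.1  -0. ] [ 0.    0.   -0.25]
(-104.2, 30.9, 130, 83.1) -> [-12.   -3.1  -0. ] [ 0.    0.   -0.25]
```

Request:
{"op": "drive_tool", "data": {
  "moves": [
    {"x": -3,"y": -1,"z": 0,"rx": 0,"ry": 0,"rz": -0.07,"fingers": 1},
    {"x": -6,"y": -2,"z": 0,"rx": 0,"ry": 0,"rz": -0.15,"fingers": 1},
    {"x": -8,"y": -3,"z": 0,"rx": 0,"ry": 0,"rz": -0.2,"fingers": 1},
    {"x": -10,"y": -3,"z": 0,"rx": 0,"ry": 0,"rz": -0.25,"fingers": 1}
  ]
}}

```text
time_s: 6.5
tool_pos: [0.4018, 0.1924, 0.1378]
tool_rot: [179.9, -0.1, 133.4]
force: [-0.5, 6.7, 0.1]
grip_width: 0.0009
grasp_force: 3.5
```

Request:
{"op": "drive_tool", "data": {
  "moves": [
    {"x": -1,"y": 0,"z": 0,"rx": 0,"ry": 0,"rz": 0,"fingers": 1}
  ]
}}

```text
time_s: 6.62
tool_pos: [0.4018, 0.1923, 0.1378]
tool_rot: [179.9, -0.1, 133.4]
force: [-0.5, 7.3, 1.5]
grip_width: 0.0004
grasp_force: 4.1
```

Request:
{"op": "drive_tool", "data": {
  "moves": [
    {"x": -1,"y": 0,"z": 0,"rx": 0,"ry": 0,"rz": 0,"fingers": 1}
  ]
}}

```text
time_s: 6.75
tool_pos: [0.4019, 0.1922, 0.1377]
tool_rot: [179.9, -0.2, 133.4]
force: [-2.7, 9.0, 2.1]
grip_width: 0.0007
grasp_force: 5.0
```

```bash
python3 -c "
from g import *
where()"
```

```text
t 6.75 unit xy [-102.4   34. ] tipz 129.7 yaw 83.0 F unit [5.2 7.9] 2.1 q [-45.  -3.  16. 118.   1.  65.  14.] w 0.0007 5.001953677437996
```

It stopped at a firm 8–9 N right where 1.45 rad should be, so the vent is fully open. I back off, lift, and go behind the mid keeper knob.

```bash
python3 -c "
from g import *
s=(-102.4,34,130,83)
goal([(-101,44,130,83),(-95,46,205,83),(30,32,205,0),(30,32,168,0)],s)
G=[]
for th in np.r_[0,.13:1.5:.13,1.5,1.57]:
    d=19; k=np.array([0,-42])+72*np.array([-np.sin(th),np.cos(th)])+d*np.array([np.cos(th),np.sin(th)])
    G.append((round(k[0],1),round(k[1],1),168,round(np.degrees(th),1)))
goal(G,(30,32,168,0))
"
```

```text
(-101, 44, 130, 83) -> [10.1  0.2  0. ] [0. 0. 0.]
(-95, 46, 205, 83) -> [ 12.8   5.9 -75. ] [0. 0. 0.]
(30, 32, 205, 0) -> [ 14.2 131.7 -75. ] [ 0.    -0.     1.449]
(30, 32, 168, 0) -> [ 14.2 131.7 -38. ] [ 0.    -0.     1.449]
(np.float64(19.0), np.float64(30.0), 168, np.float64(0.0)) -> [-11.   2.   0.] [0. 0. 0.]
(np.float64(9.5), np.float64(31.9), 168, np.float64(7.4)) -> [-20.5   0.1   0. ] [ 0.     0.    -0.129]
(np.float64(-0.1), np.float64(32.5), 168, np.float64(14.9)) -> [-30.1  -0.5  -0. ] [ 0.    0.   -0.26]
(np.float64(-9.8), np.float64(31.8), 168, np.float64(22.3)) -> [-39.8   0.2   0. ] [ 0.     0.    -0.389]
(np.float64(-19.3), np.float64(29.9), 168, np.float64(29.8)) -> [-49.3   2.1   0. ] [ 0.    0.   -0.52]
(np.float64(-28.4), np.float64(26.8), 168, np.float64(37.2)) -> [-58.4   5.2   0. ] [ 0.     0.    -0.649]
(np.float64(-37.1), np.float64(22.5), 168, np.float64(44.7)) -> [-67.1   9.5   0. ] [ 0.    0.   -0.78]
(np.float64(-45.2), np.float64(17.2), 168, np.float64(52.1)) -> [-75.2  14.8   0. ] [ 0.     0.    -0.909]
(np.float64(-52.5), np.float64(10.8), 168, np.float64(59.6)) -> [-82.5  21.2   0. ] [-0.    0.   -1.04]
(np.float64(-58.9), np.float64(3.6), 168, np.float64(67.0)) -> [-88.9  28.4   0. ] [-0.     0.    -1.169]
(np.float64(-64.3), np.float64(-4.4), 168, np.float64(74.5)) -> [-94.3  36.4   0. ] [ 0.   0.  -1.3]
(np.float64(-68.6), np.float64(-13.1), 168, np.float64(81.9)) -> [-98.6  45.1   0. ] [ 0.     0.    -1.429]
(np.float64(-70.5), np.float64(-18.0), 168, np.float64(85.9)) -> [-100.5   50.     0. ] [ 0.     0.    -1.499]
(np.float64(-72.0), np.float64(-22.9), 168, np.float64(90.0)) -> [-102.    54.9    0. ] [ 0.     0.    -1.571]
```

Request:
{"op": "drive_tool", "data": {
  "moves": [
    {"x": 6,"y": 0,"z": 0,"rx": 0,"ry": 0,"rz": 0,"fingers": 1},
    {"x": 12,"y": 0,"z": 0,"rx": 0,"ry": 0,"rz": 0,"fingers": 1},
    {"x": 14,"y": 3,"z": -40,"rx": 0,"ry": 0,"rz": 0,"fingers": 1},
    {"x": 15,"y": 6,"z": -75,"rx": 0,"ry": 0,"rz": 0,"fingers": 1},
    {"x": 16,"y": 132,"z": -75,"rx": 0,"ry": 0,"rz": 1.449,"fingers": 1},
    {"x": 16,"y": 132,"z": -75,"rx": 0,"ry": 0,"rz": 1.449,"fingers": 1},
    {"x": 16,"y": 132,"z": -75,"rx": 0,"ry": 0,"rz": 1.449,"fingers": 1},
    {"x": 16,"y": 132,"z": -75,"rx": 0,"ry": 0,"rz": 1.449,"fingers": 1},
    {"x": 16,"y": 132,"z": -75,"rx": 0,"ry": 0,"rz": 1.449,"fingers": 1},
    {"x": 16,"y": 132,"z": -75,"rx": 0,"ry": 0,"rz": 1.449,"fingers": 1},
    {"x": 16,"y": 132,"z": -75,"rx": 0,"ry": 0,"rz": 1.449,"fingers": 1},
    {"x": 16,"y": 132,"z": -75,"rx": 0,"ry": 0,"rz": 1.449,"fingers": 1},
    {"x": 16,"y": 132,"z": -75,"rx": 0,"ry": 0,"rz": 1.449,"fingers": 1},
    {"x": 16,"y": 132,"z": -75,"rx": 0,"ry": 0,"rz": 1.449,"fingers": 1}
  ]
}}

```text
time_s: 8.5
tool_pos: [0.4878, 0.2918, 0.2123]
tool_rot: [180.0, 0.1, 50.5]
force: [-0.5, 0.5, -0.5]
grip_width: 0.0001
grasp_force: 0.0
```

```bash
python3 -c "
from g import *
where();goal([(30,32,168,0)])"
```

```text
t 8.5 unit xy [29.  31.4] tipz 204.3 yaw 0.2 F unit [0.1 0.8] -0.5 q [-51.   9.  19.  97.  -3.  74. -70.] w 0.0001 0.0
(30, 32, 168, 0) -> [ 1.  -0.6 36.3] [0.    0.001 0.003]
```

Request:
{"op": "drive_tool", "data": {
  "moves": [
    {"x": 1,"y": -1,"z": 20,"rx": 0,"ry": 0,"rz": 0,"fingers": 1},
    {"x": 1,"y": -1,"z": 36,"rx": 0,"ry": 0,"rz": 0,"fingers": 1},
    {"x": 1,"y": -1,"z": 36,"rx": 0,"ry": 0,"rz": 0,"fingers": 1}
  ]
}}

```text
time_s: 8.88
tool_pos: [0.4869, 0.2927, 0.1749]
tool_rot: [-180.0, 0.2, 50.4]
force: [-0.6, 0.5, -0.3]
grip_width: 0.0006
grasp_force: 0.0
```

Request:
{"op": "drive_tool", "data": {
  "moves": [
    {"x": -6,"y": 1,"z": 0,"rx": 0,"ry": 0,"rz": 0,"fingers": 1},
    {"x": -11,"y": 1,"z": 0,"rx": 0,"ry": 0,"rz": 0,"fingers": 1},
    {"x": -15,"y": 0,"z": 0,"rx": 0,"ry": 0,"rz": -0.06,"fingers": 1},
    {"x": -20,"y": 0,"z": 0,"rx": 0,"ry": 0,"rz": -0.13,"fingers": 1},
    {"x": -25,"y": 0,"z": 0,"rx": 0,"ry": 0,"rz": -0.2,"fingers": 1},
    {"x": -30,"y": 0,"z": 0,"rx": 0,"ry": 0,"rz": -0.26,"fingers": 1}
  ]
}}

```text
time_s: 9.62
tool_pos: [0.4688, 0.2712, 0.1775]
tool_rot: [180.0, -0.2, 65.5]
force: [0.8, 1.6, -0.3]
grip_width: 0.0002
grasp_force: 1.1
```

```bash
python3 -c "
from g import *
where()"
```

```text
t 9.625 unit xy [ 1.1 32.9] tipz 169.5 yaw 15.1 F unit [1.7 0.4] -0.3 q [-50.   7.  18. 103.  -2.  70. -55.] w 0.0002 1.053651662386983
```

```bash
python3 -c "
from g import *
G=[]
for th in np.r_[.39:1.5:.13,1.5,1.57]:
    d=19; k=np.array([0,-42])+72*np.array([-np.sin(th),np.cos(th)])+d*np.array([np.cos(th),np.sin(th)])
    G.append((round(k[0],1),round(k[1],1),168,round(np.degrees(th),1)))
goal(G,(0,32.7,168,14.9))
"
```

```text
(np.float64(-9.8), np.float64(31.8), 168, np.float64(22.3)) -> [-9.7 -1.7 -0. ] [ 0.     0.    -0.129]
(np.float64(-19.3), np.float64(29.9), 168, np.float64(29.8)) -> [-19.4  -2.3  -0. ] [-0.    0.   -0.26]
(np.float64(-28.4), np.float64(26.8), 168, np.float64(37.2)) -> [-29.   -1.6  -0. ] [ 0.     0.    -0.389]
(np.float64(-37.1), np.float64(22.5), 168, np.float64(44.7)) -> [-38.5   0.3   0. ] [ 0.    0.   -0.52]
(np.float64(-45.2), np.float64(17.2), 168, np.float64(52.1)) -> [-47.7   3.4   0. ] [-0.     0.    -0.649]
(np.float64(-52.5), np.float64(10.8), 168, np.float64(59.6)) -> [-56.4   7.7   0. ] [ 0.    0.   -0.78]
(np.float64(-58.9), np.float64(3.6), 168, np.float64(67.0)) -> [-64.4  13.    0. ] [-0.     0.    -0.909]
(np.float64(-64.3), np.float64(-4.4), 168, np.float64(74.5)) -> [-71.7  19.3   0. ] [-0.    0.   -1.04]
(np.float64(-68.6), np.float64(-13.1), 168, np.float64(81.9)) -> [-78.1  26.6   0. ] [-0.     0.    -1.169]
(np.float64(-70.5), np.float64(-18.0), 168, np.float64(85.9)) -> [-81.2  30.9   0. ] [ 0.     0.    -1.239]
(np.float64(-72.0), np.float64(-22.9), 168, np.float64(90.0)) -> [-83.9  35.2   0. ] [ 0.     0.    -1.311]
```

Request:
{"op": "drive_tool", "data": {
  "moves": [
    {"x": -5,"y": -1,"z": 1,"rx": 0,"ry": 0,"rz": -0.06,"fingers": 1},
    {"x": -10,"y": -2,"z": 1,"rx": 0,"ry": 0,"rz": -0.13,"fingers": 1},
    {"x": -15,"y": -2,"z": 1,"rx": 0,"ry": 0,"rz": -0.2,"fingers": 1},
    {"x": -19,"y": -2,"z": 1,"rx": 0,"ry": 0,"rz": -0.26,"fingers": 1},
    {"x": -24,"y": -2,"z": 1,"rx": 0,"ry": 0,"rz": -0.32,"fingers": 1},
    {"x": -29,"y": -2,"z": 1,"rx": 0,"ry": 0,"rz": -0.39,"fingers": 1},
    {"x": -38,"y": 0,"z": 1,"rx": 0,"ry": 0,"rz": -0.52,"fingers": 1},
    {"x": -48,"y": 3,"z": 1,"rx": 0,"ry": 0,"rz": -0.65,"fingers": 1},
    {"x": -56,"y": 8,"z": 1,"rx": 0,"ry": 0,"rz": -0.78,"fingers": 1},
    {"x": -64,"y": 13,"z": 1,"rx": 0,"ry": 0,"rz": -0.91,"fingers": 1},
    {"x": -72,"y": 19,"z": 1,"rx": 0,"ry": 0,"rz": -1.04,"fingers": 1},
    {"x": -78,"y": 27,"z": 1,"rx": 0,"ry": 0,"rz": -1.17,"fingers": 1},
    {"x": -81,"y": 31,"z": 1,"rx": 0,"ry": 0,"rz": -1.24,"fingers": 1},
    {"x": -83,"y": 34,"z": 1,"rx": 0,"ry": 0,"rz": -1.3,"fingers": 1},
    {"x": -84,"y": 35,"z": 1,"rx": 0,"ry": 0,"rz": -1.31,"fingers": 1}
  ]
}}

```text
time_s: 11.5
tool_pos: [0.4659, 0.1808, 0.1767]
tool_rot: [179.8, -0.0, 140.4]
force: [-0.0, 5.4, 1.9]
grip_width: 0.0001
grasp_force: 2.2
```

```bash
python3 -c "
from g import *
where()"
```

```text
t 11.5 unit xy [-70.4 -22.6] tipz 168.7 yaw 90.0 F unit [4.2 3.5] 1.9 q [-43.   2.  19. 109.  -1.  69.  27.] w 0.0001 2.2066871311744762
```

Request:
{"op": "drive_tool", "data": {
  "moves": [
    {"x": -1,"y": 0,"z": 0,"rx": 0,"ry": 0,"rz": 0,"fingers": 1},
    {"x": -2,"y": 0,"z": 0,"rx": 0,"ry": 0,"rz": 0,"fingers": 1}
  ]
}}

```text
time_s: 11.75
tool_pos: [0.4662, 0.1806, 0.1765]
tool_rot: [179.9, -0.2, 140.4]
force: [-2.8, 7.0, 4.7]
grip_width: 0.0006
grasp_force: 4.0
```

```bash
python3 -c "
from g import *
where()
goal([(-70,-12,168,90),(-60,-8,200,90),(0,0,200,90),(0,0,118,90)])"
```

```text
t 11.75 unit xy [-70.3 -22.9] tipz 168.5 yaw 90.1 F unit [3.6 6.7] 4.7 q [-43.   2.  20. 109.  -1.  69.  27.] w 0.0006 4.047118923845119
(-70, -12, 168, 90) -> [10.9  0.3  0.6] [ 0.003 -0.003  0.001]
(-60, -8, 200, 90) -> [ 15.   10.4 -31.4] [ 0.003 -0.003  0.001]
(0, 0, 200, 90) -> [ 22.9  70.4 -31.2] [ 0.003 -0.003  0.001]
(0, 0, 118, 90) -> [22.7 70.2 50.8] [ 0.003 -0.003  0.001]
```

The keeper is at its stop. I lift, go above the mid bowl with the fingers part open, and look.

Request:
{"op": "drive_tool", "data": {
  "moves": [
    {"x": 7,"y": 0,"z": 0,"rx": 0,"ry": 0,"rz": 0,"fingers": 1},
    {"x": 13,"y": 1,"z": 0,"rx": 0,"ry": 0,"rz": 0,"fingers": 1},
    {"x": 16,"y": 10,"z": -32,"rx": 0,"ry": 0,"rz": 0,"fingers": 1},
    {"x": 24,"y": 70,"z": -42,"rx": 0,"ry": 0,"rz": 0,"fingers": -0.52},
    {"x": 24,"y": 70,"z": -42,"rx": 0,"ry": 0,"rz": 0,"fingers": -0.52},
    {"x": 24,"y": 70,"z": -42,"rx": 0,"ry": 0,"rz": 0,"fingers": -0.52},
    {"x": 24,"y": 70,"z": -42,"rx": 0,"ry": 0,"rz": 0,"fingers": -0.52}
  ]
}}

```text
time_s: 12.62
tool_pos: [0.4928, 0.2459, 0.2172]
tool_rot: [-179.9, -0.0, 140.3]
force: [-0.4, -0.4, 0.3]
grip_width: 0.0325
grasp_force: 0.0
```

```bash
python3 -c "
from g import *
import cv2
where();goal([(0,0,118,90)])
c=vision.read_camera('side')['image'][170:290,265:405,::-1]
C=vision.read_camera('wrist');w=C['image'][:,:,::-1].copy()
for b in (.09,0,-.09): print('cap top proj',proj(C,U2W(P,[0,b,.144])).round(1)-[150,0]+[467,0])
cv2.imwrite('pics/m4.png',np.hstack([cv2.resize(c,(467,400),interpolation=2),w[:,150:480]]))"
```

```text
t 12.625 unit xy [-3.1 -1.8] tipz 209.2 yaw 89.9 F unit [-0.5  0. ] 0.3 q [-46.   7.  18.  99.  -2.  75.  23.] w 0.0325 0.0
(0, 0, 118, 90) -> [ 1.8  3.2 91.2] [-0.001 -0.    -0.001]
cap top proj [644.6  76.4]
cap top proj [644.2 213.9]
cap top proj [643.9 323.4]
```

View pics/m4.png

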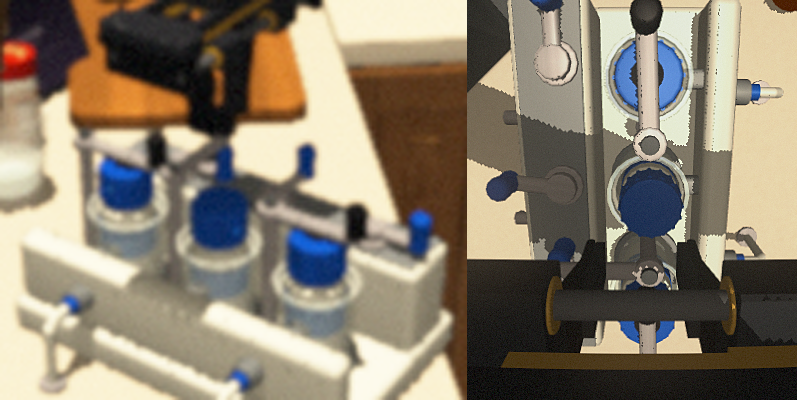

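The wrist view shows the mid cap clear at about (651,203). The mid keeper's hub is at (648,272), the left keeper's hub at (649,145), and the mid vent knob points to the front at (503,187). I'll compare these with their projections.

```bash
python3 -c "
from g import *
import cv2
from scipy.optimize import least_squares
C=vision.read_camera('wrist')
M=np.array([[0,.048,.161],[0,-.042,.161],[-.066,.1,.121],[-.066,.01,.121],[-.1057,.0148,.144],[0,0,.144]])
px=np.array([[649,145],[648,272],[552,63],[563,186],[498,186],[651,205]])-[317,0]
p=proj(C,U2W(P,M));print((p+[317,0]).round(0).tolist());
for m,u in zip(M,px): 
    X=onz(C,u,m[2]); d=X-U2W(P,m); a=P[2]; print((np.array([np.cos(a)*d[0]+np.sin(a)*d[1],-np.sin(a)*d[0]+np.cos(a)*d[1]])*1e3).round(1))
w=C['image'];h=cv2.cvtColor(w,cv2.COLOR_RGB2HSV)
m=((h[:,:,0]>100)&(h[:,:,0]<125)&(h[:,:,1]>140)).astype('uint8')
n,l,s,c=cv2.connectedComponentsWithStats(m)
print([(s[i].tolist(),c[i].round(1).tolist()) for i in range(1,n) if s[i,4]>80])
cv2.imwrite('pics/crop_raw.png',w[:,:,::-1])
"
```

```text
[[644.0, 148.0], [644.0, 280.0], [547.0, 63.0], [555.0, 191.0], [490.0, 193.0], [644.0, 214.0]]
[2.8 2. ]
[2.7 6.4]
[3.7 0.2]
[6.  3.8]
[6.3 5.3]
[4.8 6.5]
[([341, 40, 26, 70, 945], [352.1, 72.8]), ([296, 42, 24, 67, 930], [308.8, 76.0]), ([434, 84, 9, 16, 119], [438.1, 91.7]), ([301, 179, 63, 59, 2496], [332.0, 208.6]), ([231, 250, 22, 11, 138], [241.9, 256.2]), ([301, 321, 21, 22, 261], [312.3, 330.0]), ([339, 321, 18, 22, 251], [346.6, 329.9])]
```

The offset is a steady 3–4 mm in the wrist view, while the contacts agreed with the fit to about 1 mm. I split the difference with a target of (+1.5, +1.5), well inside the finger clearance.

```bash
python3 -c "
from g import *
where();goal([(1.5,1.5,117,90)])"
```

```text
t 12.775 unit xy [-2.5 -1.6] tipz 209.7 yaw 89.9 F unit [0.3 0. ] -0.5 q [-46.   7.  18.  99.  -2.  75.  23.] w 0.0446 0.0
(1.5, 1.5, 117, 90) -> [ 3.   4.  92.7] [ 0.    -0.    -0.001]
```

Request:
{"op": "drive_tool", "data": {
  "moves": [
    {"x": 3,"y": 4,"z": 0,"rx": 0,"ry": 0,"rz": 0,"fingers": -0.52},
    {"x": 3,"y": 4,"z": 10,"rx": 0,"ry": 0,"rz": 0,"fingers": -0.52},
    {"x": 3,"y": 4,"z": 20,"rx": 0,"ry": 0,"rz": 0,"fingers": -0.52},
    {"x": 3,"y": 4,"z": 35,"rx": 0,"ry": 0,"rz": 0,"fingers": -0.52},
    {"x": 3,"y": 4,"z": 50,"rx": 0,"ry": 0,"rz": 0,"fingers": -0.52}
  ]
}}

```text
time_s: 13.4
tool_pos: [0.4932, 0.2521, 0.1661]
tool_rot: [-180.0, -0.0, 140.4]
force: [-1.3, 0.3, -1.2]
grip_width: 0.066
grasp_force: 0.0
```

Request:
{"op": "drive_tool", "data": {
  "moves": [
    {"x": 0,"y": 0,"z": 15,"rx": 0,"ry": 0,"rz": 0,"fingers": -0.52},
    {"x": 0,"y": 0,"z": 30,"rx": 0,"ry": 0,"rz": 0,"fingers": -0.52},
    {"x": 0,"y": 0,"z": 42,"rx": 0,"ry": 0,"rz": 0,"fingers": -0.52},
    {"x": 0,"y": 0,"z": 42,"rx": 0,"ry": 0,"rz": 0,"fingers": -0.52}
  ]
}}

```text
time_s: 13.9
tool_pos: [0.4928, 0.252, 0.1244]
tool_rot: [-179.9, -0.0, 140.4]
force: [0.9, -0.2, -0.1]
grip_width: 0.0663
grasp_force: 0.0
```

Request:
{"op": "drive_tool", "data": {
  "moves": [
    {"x": 0,"y": 0,"z": 0,"rx": 0,"ry": 0,"rz": 0,"fingers": -0.2},
    {"x": 0,"y": 0,"z": 0,"rx": 0,"ry": 0,"rz": 0,"fingers": 0},
    {"x": 0,"y": 0,"z": 0,"rx": 0,"ry": 0,"rz": 0,"fingers": 0.1},
    {"x": 0,"y": 0,"z": 0,"rx": 0,"ry": 0,"rz": 0,"fingers": 0.2}
  ],
  "force": 12
}}

```text
time_s: 14.4
tool_pos: [0.4939, 0.2528, 0.1261]
tool_rot: [179.9, 0.0, 140.4]
force: [1.8, -0.2, 0.4]
grip_width: 0.0435
grasp_force: 12.0
```

```bash
python3 -c "
from g import *
where()"
```

```text
t 14.4 unit xy [2.9 1.8] tipz 118.1 yaw 90.0 F unit [ 1.  -1.5] 0.4 q [-45.  11.  17. 105.  -4.  64.  24.] w 0.0435 11.988211919087917
```

Request:
{"op": "drive_tool", "data": {
  "moves": [
    {"x": 0,"y": 0,"z": -5,"rx": 0,"ry": 0,"rz": 0,"fingers": 0.2},
    {"x": 0,"y": 0,"z": -15,"rx": 0,"ry": 0,"rz": 0,"fingers": 0.2},
    {"x": 0,"y": 0,"z": -35,"rx": 0,"ry": 0,"rz": 0,"fingers": 0.2},
    {"x": 0,"y": 0,"z": -60,"rx": 0,"ry": 0,"rz": 0,"fingers": 0.2},
    {"x": 0,"y": 0,"z": -90,"rx": 0,"ry": 0,"rz": 0,"fingers": 0.2},
    {"x": 0,"y": 0,"z": -120,"rx": 0,"ry": 0,"rz": 0,"fingers": 0.2},
    {"x": 0,"y": 0,"z": -145,"rx": 0,"ry": 0,"rz": 0,"fingers": 0.2},
    {"x": 0,"y": 0,"z": -165,"rx": 0,"ry": 0,"rz": 0,"fingers": 0.2},
    {"x": 0,"y": 0,"z": -170,"rx": 0,"ry": 0,"rz": 0,"fingers": 0.2}
  ],
  "force": 16
}}

```text
time_s: 15.52
tool_pos: [0.4939, 0.2525, 0.2974]
tool_rot: [179.8, 0.0, 140.4]
force: [0.6, 0.1, -2.2]
grip_width: 0.0437
grasp_force: 16.0
```

Request:
{"op": "drive_tool", "data": {
  "moves": [
    {"x": -15,"y": -20,"z": 0,"rx": 0,"ry": 0,"rz": 0,"fingers": 0.2},
    {"x": -42,"y": -56,"z": 0,"rx": 0,"ry": 0,"rz": 0,"fingers": 0.2},
    {"x": -72,"y": -97,"z": 0,"rx": 0,"ry": 0,"rz": 0,"fingers": 0.2},
    {"x": -102,"y": -138,"z": 0,"rx": 0,"ry": 0,"rz": 0,"fingers": 0.2},
    {"x": -132,"y": -179,"z": 0,"rx": 0,"ry": 0,"rz": 0,"fingers": 0.2},
    {"x": -162,"y": -219,"z": 0,"rx": 0,"ry": 0,"rz": 0,"fingers": 0.2},
    {"x": -192,"y": -260,"z": 0,"rx": 0,"ry": 0,"rz": 0,"fingers": 0.2},
    {"x": -222,"y": -300,"z": 0,"rx": 0,"ry": 0,"rz": 0,"fingers": 0.2},
    {"x": -245,"y": -332,"z": 0,"rx": 0,"ry": 0,"rz": 0,"fingers": 0.2},
    {"x": -260,"y": -352,"z": 0,"rx": 0,"ry": 0,"rz": 0,"fingers": 0.2},
    {"x": -270,"y": -364,"z": 0,"rx": 0,"ry": 0,"rz": 0,"fingers": 0.2},
    {"x": -270,"y": -364,"z": 60,"rx": 0,"ry": 0,"rz": 0,"fingers": 0.2},
    {"x": -270,"y": -364,"z": 110,"rx": 0,"ry": 0,"rz": 0,"fingers": 0.2},
    {"x": -270,"y": -364,"z": 145,"rx": 0,"ry": 0,"rz": 0,"fingers": 0.2},
    {"x": -270,"y": -364,"z": 160,"rx": 0,"ry": 0,"rz": 0,"fingers": 0.2},
    {"x": -270,"y": -364,"z": 160,"rx": 0,"ry": 0,"rz": 0,"fingers": 0.2}
  ]
}}

```text
time_s: 17.52
tool_pos: [0.4681, -0.2005, 0.135]
tool_rot: [-179.9, -0.1, 140.3]
force: [1.2, -0.6, -0.6]
grip_width: 0.0436
grasp_force: 16.0
```

```bash
python3 -c "
from g import *
where()
import cv2
s=vision.read_camera('side')['image'][100:300,255:405,::-1]
w=vision.read_camera('top')['image'][130:260,215:455,::-1]
cv2.imwrite('pics/m5.png',np.hstack([cv2.resize(s,(375,500),interpolation=2),np.vstack([cv2.resize(w,(424,230),interpolation=2),cv2.resize(vision.read_camera('wrist')['image'][:,:,::-1],(424,270))])]))"
```

```text
t 17.525 unit xy [-362.5 -267.6] tipz 127.0 yaw 90.0 F unit [ 0.3 -1.3] -0.6 q [-22.   6.  45. 111.  -5.  65.  75.] w 0.0436 15.982961322879419
```

View pics/m5.png

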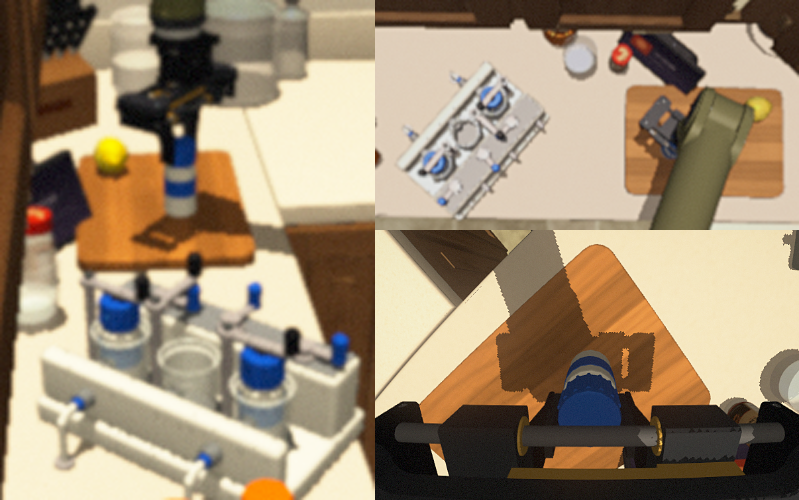

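The cartridge hangs upright above the near-left part of the board (side view (180,180)), the mid bowl is empty, and the lemon, jar and glass are untouched. I lower it gently.

Request:
{"op": "drive_tool", "data": {
  "moves": [
    {"x": 0,"y": 0,"z": 7,"rx": 0,"ry": 0,"rz": 0,"fingers": 0.2},
    {"x": 0,"y": 0,"z": 13,"rx": 0,"ry": 0,"rz": 0,"fingers": 0.2},
    {"x": 0,"y": 0,"z": 17,"rx": 0,"ry": 0,"rz": 0,"fingers": 0.2},
    {"x": 0,"y": 0,"z": 19,"rx": 0,"ry": 0,"rz": 0,"fingers": 0.2},
    {"x": 0,"y": 0,"z": 20,"rx": 0,"ry": 0,"rz": 0,"fingers": 0.2},
    {"x": 0,"y": 0,"z": 20,"rx": 0,"ry": 0,"rz": 0,"fingers": 0.2}
  ]
}}

```text
time_s: 18.42
tool_pos: [0.4692, -0.2002, 0.1156]
tool_rot: [180.0, 0.0, 140.4]
force: [0.9, -0.5, -2.1]
grip_width: 0.0434
grasp_force: 16.0
```

Request:
{"op": "drive_tool", "data": {
  "moves": [
    {"x": 0,"y": 0,"z": 1,"rx": 0,"ry": 0,"rz": 0,"fingers": 0.2},
    {"x": 0,"y": 0,"z": 1,"rx": 0,"ry": 0,"rz": 0,"fingers": 0.2}
  ]
}}

```text
time_s: 18.68
tool_pos: [0.4692, -0.2002, 0.1146]
tool_rot: [180.0, 0.0, 140.4]
force: [0.7, -0.1, -2.4]
grip_width: 0.0434
grasp_force: 16.0
```

Request:
{"op": "drive_tool", "data": {
  "moves": [
    {"x": 0,"y": 0,"z": 1,"rx": 0,"ry": 0,"rz": 0,"fingers": 0.2},
    {"x": 0,"y": 0,"z": 1,"rx": 0,"ry": 0,"rz": 0,"fingers": 0.2}
  ]
}}

```text
time_s: 18.92
tool_pos: [0.4691, -0.2002, 0.1135]
tool_rot: [180.0, -0.0, 140.4]
force: [-0.8, -0.2, -3.0]
grip_width: 0.0437
grasp_force: 16.0
```

Request:
{"op": "drive_tool", "data": {
  "moves": [
    {"x": 0,"y": 0,"z": 1,"rx": 0,"ry": 0,"rz": 0,"fingers": 0.2},
    {"x": 0,"y": 0,"z": 1,"rx": 0,"ry": 0,"rz": 0,"fingers": 0.2}
  ]
}}

```text
time_s: 19.18
tool_pos: [0.4691, -0.2002, 0.1125]
tool_rot: [-180.0, -0.0, 140.4]
force: [0.5, 0.1, -2.8]
grip_width: 0.0434
grasp_force: 16.0
```

Request:
{"op": "drive_tool", "data": {
  "moves": [
    {"x": 0,"y": 0,"z": 1,"rx": 0,"ry": 0,"rz": 0,"fingers": 0.2},
    {"x": 0,"y": 0,"z": 1,"rx": 0,"ry": 0,"rz": 0,"fingers": 0.2}
  ]
}}

```text
time_s: 19.42
tool_pos: [0.4693, -0.2003, 0.1117]
tool_rot: [180.0, 0.0, 140.4]
force: [0.1, 0.5, -0.9]
grip_width: 0.0435
grasp_force: 16.0
```

Request:
{"op": "drive_tool", "data": {
  "moves": [
    {"x": 0,"y": 0,"z": 0.5,"rx": 0,"ry": 0,"rz": 0,"fingers": 0.2},
    {"x": 0,"y": 0,"z": 0.5,"rx": 0,"ry": 0,"rz": 0,"fingers": 0.2}
  ]
}}

```text
time_s: 19.68
tool_pos: [0.4695, -0.2004, 0.1116]
tool_rot: [180.0, 0.0, 140.4]
force: [-1.0, 0.1, 3.4]
grip_width: 0.0435
grasp_force: 16.0
```

It's resting on the board at 3 N. I release slowly and retreat upward.

Request:
{"op": "drive_tool", "data": {
  "moves": [
    {"x": 0,"y": 0,"z": 0,"rx": 0,"ry": 0,"rz": 0,"fingers": -0.1},
    {"x": 0,"y": 0,"z": 0,"rx": 0,"ry": 0,"rz": 0,"fingers": -0.3},
    {"x": 0,"y": 0,"z": 0,"rx": 0,"ry": 0,"rz": 0,"fingers": -0.6},
    {"x": 0,"y": 0,"z": 0,"rx": 0,"ry": 0,"rz": 0,"fingers": -0.6},
    {"x": 0,"y": 0,"z": -15,"rx": 0,"ry": 0,"rz": 0,"fingers": -0.6},
    {"x": 0,"y": 0,"z": -45,"rx": 0,"ry": 0,"rz": 0,"fingers": -0.6},
    {"x": 0,"y": 0,"z": -80,"rx": 0,"ry": 0,"rz": 0,"fingers": -0.6},
    {"x": 0,"y": 0,"z": -105,"rx": 0,"ry": 0,"rz": 0,"fingers": 1}
  ]
}}

```text
time_s: 20.68
tool_pos: [0.4697, -0.2007, 0.2188]
tool_rot: [179.9, 0.1, 140.3]
force: [-0.2, 0.5, -0.1]
grip_width: 0.0648
grasp_force: 0.0
```

```bash
python3 -c "
from g import *
where();goal([(-72,-76,210,90),(-72,-76,168,90)])
G=[]
for th in np.r_[1.57:.0:-.13,0]:
    d=19; k=np.array([0,-42])+72*np.array([-np.sin(th),np.cos(th)])-d*np.array([np.cos(th),np.sin(th)])
    G.append((round(k[0],1),round(k[1],1),168,round(np.degrees(th),1)))
goal(G,(-72,-76,168,90))
"
```

```text
t 20.675 unit xy [-361.7 -269. ] tipz 210.8 yaw 90.0 F unit [0.3 0.4] -0.1 q [-24.   1.  45. 105.  -1.  74.  72.] w 0.0648 0.0
(-72, -76, 210, 90) -> [193.  289.6   0.8] [ 0.002  0.002 -0.   ]
(-72, -76, 168, 90) -> [193.1 289.5  42.8] [ 0.002  0.002 -0.   ]
(np.float64(-72.0), np.float64(-60.9), 168, np.float64(90.0)) -> [15.1  0.   0. ] [0. 0. 0.]
(np.float64(-73.9), np.float64(-51.4), 168, np.float64(82.5)) -> [24.6 -1.9 -0. ] [ 0.    -0.     0.131]
(np.float64(-74.5), np.float64(-41.8), 168, np.float64(75.1)) -> [34.2 -2.5 -0. ] [ 0.   -0.    0.26]
(np.float64(-73.8), np.float64(-32.1), 168, np.float64(67.6)) -> [43.9 -1.8 -0. ] [ 0.    -0.     0.391]
(np.float64(-71.9), np.float64(-22.7), 168, np.float64(60.2)) -> [53.3  0.1  0. ] [ 0.   -0.    0.52]
(np.float64(-68.8), np.float64(-13.5), 168, np.float64(52.7)) -> [62.5  3.2  0. ] [ 0.    -0.     0.651]
(np.float64(-64.5), np.float64(-4.8), 168, np.float64(45.3)) -> [71.2  7.5  0. ] [ 0.   -0.    0.78]
(np.float64(-59.2), np.float64(3.2), 168, np.float64(37.8)) -> [79.2 12.8  0. ] [ 0.    -0.     0.911]
(np.float64(-52.8), np.float64(10.5), 168, np.float64(30.4)) -> [86.5 19.2  0. ] [ 0.   -0.    1.04]
(np.float64(-45.5), np.float64(16.9), 168, np.float64(22.9)) -> [92.9 26.5  0. ] [ 0.    -0.     1.171]
(np.float64(-37.5), np.float64(22.3), 168, np.float64(15.5)) -> [98.3 34.5  0. ] [ 0.  -0.   1.3]
(np.float64(-28.9), np.float64(26.6), 168, np.float64(8.0)) -> [102.6  43.1   0. ] [ 0.    -0.     1.431]
(np.float64(-19.7), np.float64(29.8), 168, np.float64(0.6)) -> [105.8  52.3   0. ] [ 0.   -0.    1.56]
(np.float64(-19.0), np.float64(30.0), 168, np.float64(0.0)) -> [106.  53.   0.] [ 0.    -0.     1.571]
```

Request:
{"op": "drive_tool", "data": {
  "moves": [
    {"x": 20,"y": 30,"z": 0,"rx": 0,"ry": 0,"rz": 0,"fingers": 1},
    {"x": 50,"y": 75,"z": 0,"rx": 0,"ry": 0,"rz": 0,"fingers": 1},
    {"x": 84,"y": 126,"z": 0,"rx": 0,"ry": 0,"rz": 0,"fingers": 1},
    {"x": 118,"y": 177,"z": 0,"rx": 0,"ry": 0,"rz": 0,"fingers": 1},
    {"x": 150,"y": 225,"z": 0,"rx": 0,"ry": 0,"rz": 0,"fingers": 1},
    {"x": 177,"y": 265,"z": 0,"rx": 0,"ry": 0,"rz": 0,"fingers": 1},
    {"x": 193,"y": 289,"z": 0,"rx": 0,"ry": 0,"rz": 0,"fingers": 1},
    {"x": 193,"y": 289,"z": 0,"rx": 0,"ry": 0,"rz": 0,"fingers": 1},
    {"x": 193,"y": 289,"z": 25,"rx": 0,"ry": 0,"rz": 0,"fingers": 1},
    {"x": 193,"y": 289,"z": 43,"rx": 0,"ry": 0,"rz": 0,"fingers": 1},
    {"x": 193,"y": 289,"z": 43,"rx": 0,"ry": 0,"rz": 0,"fingers": 1}
  ]
}}

```text
time_s: 22.05
tool_pos: [0.504, 0.144, 0.1719]
tool_rot: [-179.8, -0.1, 140.3]
force: [-0.9, -0.3, -0.0]
grip_width: 0.0005
grasp_force: 0.0
```

```bash
python3 -c "
from g import *
where()"
```

```text
t 22.05 unit xy [-74.4 -75.4] tipz 163.9 yaw 89.9 F unit [-0.8  0.5] -0.0 q [-43.   5.  25. 106.  -2.  69.  34.] w 0.0005 0.0
```

Request:
{"op": "drive_tool", "data": {
  "moves": [
    {"x": 7,"y": 1,"z": -1,"rx": 0,"ry": 0,"rz": 0,"fingers": 1},
    {"x": 14,"y": 1,"z": -1,"rx": 0,"ry": 0,"rz": 0,"fingers": 1},
    {"x": 19,"y": 0,"z": -1,"rx": 0,"ry": 0,"rz": 0.06,"fingers": 1},
    {"x": 25,"y": -1,"z": -1,"rx": 0,"ry": 0,"rz": 0.13,"fingers": 1},
    {"x": 30,"y": -1,"z": -1,"rx": 0,"ry": 0,"rz": 0.2,"fingers": 1}
  ]
}}

```text
time_s: 22.68
tool_pos: [0.4816, 0.1638, 0.175]
tool_rot: [179.9, 0.1, 128.8]
force: [1.0, -1.5, 0.1]
grip_width: 0.0002
grasp_force: 0.9
```

```bash
python3 -c "
from g import *
where()
G=[]
for th in [1.31,1.18,1.05,.92,.79,.66,.53,.4,.27,.2,.13,.06,0]:
    d=19; k=np.array([0,-42])+72*np.array([-np.sin(th),np.cos(th)])-d*np.array([np.cos(th),np.sin(th)])
    G.append((round(k[0],1),round(k[1],1),168,round(np.degrees(th),1)))
goal(G,(-73.5,-45.7,168,78.5))
"
```

```text
t 22.675 unit xy [-73.4 -45.6] tipz 167.0 yaw 78.4 F unit [-0.5 -1.8] 0.1 q [-45.   3.  24. 108.  -1.  69.  18.] w 0.0002 0.8919902039087901
(np.float64(-74.5), np.float64(-41.8), 168, np.float64(75.1)) -> [ 3.6 -1.8 -0. ] [-0.    -0.     0.059]
(np.float64(-73.8), np.float64(-32.1), 168, np.float64(67.6)) -> [13.3 -3.  -0. ] [ 0.   -0.    0.19]
(np.float64(-71.9), np.float64(-22.7), 168, np.float64(60.2)) -> [22.9 -3.  -0. ] [ 0.    -0.     0.319]
(np.float64(-68.8), np.float64(-13.5), 168, np.float64(52.7)) -> [32.5 -1.8 -0. ] [ 0.   -0.    0.45]
(np.float64(-64.5), np.float64(-4.8), 168, np.float64(45.3)) -> [41.9  0.7  0. ] [ 0.    -0.     0.579]
(np.float64(-59.2), np.float64(3.2), 168, np.float64(37.8)) -> [50.8  4.3  0. ] [ 0.   -0.    0.71]
(np.float64(-52.8), np.float64(10.5), 168, np.float64(30.4)) -> [59.2  9.1  0. ] [ 0.   -0.    0.84]
(np.float64(-45.5), np.float64(16.9), 168, np.float64(22.9)) -> [66.9 15.   0. ] [ 0.   -0.    0.97]
(np.float64(-37.5), np.float64(22.3), 168, np.float64(15.5)) -> [73.8 21.7  0. ] [ 0.  -0.   1.1]
(np.float64(-32.9), np.float64(24.8), 168, np.float64(11.5)) -> [77.2 25.7  0. ] [ 0.    -0.     1.169]
(np.float64(-28.2), np.float64(26.9), 168, np.float64(7.4)) -> [80.2 29.9  0. ] [ 0.    -0.     1.241]
(np.float64(-23.3), np.float64(28.7), 168, np.float64(3.4)) -> [82.9 34.4  0. ] [ 0.    -0.     1.311]
(np.float64(-19.0), np.float64(30.0), 168, np.float64(0.0)) -> [85.  38.3  0. ] [ 0.   -0.    1.37]
```

Request:
{"op": "drive_tool", "data": {
  "moves": [
    {"x": 4,"y": -2,"z": -1,"rx": 0,"ry": 0,"rz": 0.06,"fingers": 1},
    {"x": 13,"y": -3,"z": -1,"rx": 0,"ry": 0,"rz": 0.19,"fingers": 1},
    {"x": 23,"y": -3,"z": -1,"rx": 0,"ry": 0,"rz": 0.32,"fingers": 1},
    {"x": 32,"y": -2,"z": -1,"rx": 0,"ry": 0,"rz": 0.45,"fingers": 1},
    {"x": 42,"y": 1,"z": -1,"rx": 0,"ry": 0,"rz": 0.58,"fingers": 1},
    {"x": 51,"y": 4,"z": -1,"rx": 0,"ry": 0,"rz": 0.71,"fingers": 1},
    {"x": 59,"y": 9,"z": -1,"rx": 0,"ry": 0,"rz": 0.84,"fingers": 1},
    {"x": 67,"y": 15,"z": -1,"rx": 0,"ry": 0,"rz": 0.97,"fingers": 1},
    {"x": 74,"y": 22,"z": -1,"rx": 0,"ry": 0,"rz": 1.1,"fingers": 1},
    {"x": 77,"y": 26,"z": -1,"rx": 0,"ry": 0,"rz": 1.17,"fingers": 1},
    {"x": 80,"y": 30,"z": -1,"rx": 0,"ry": 0,"rz": 1.24,"fingers": 1},
    {"x": 83,"y": 34,"z": -1,"rx": 0,"ry": 0,"rz": 1.31,"fingers": 1},
    {"x": 84,"y": 36,"z": -1,"rx": 0,"ry": 0,"rz": 1.35,"fingers": 1},
    {"x": 85,"y": 38,"z": -1,"rx": 0,"ry": 0,"rz": 1.37,"fingers": 1},
    {"x": 85,"y": 38,"z": -1,"rx": 0,"ry": 0,"rz": 1.37,"fingers": 1}
  ]
}}

```text
time_s: 24.55
tool_pos: [0.4569, 0.2543, 0.1753]
tool_rot: [-180.0, -0.0, 50.5]
force: [-1.4, 0.2, -0.0]
grip_width: 0.0004
grasp_force: 0.8
```

Request:
{"op": "drive_tool", "data": {
  "moves": [
    {"x": 1,"y": 0,"z": 0,"rx": 0,"ry": 0,"rz": 0,"fingers": 1},
    {"x": 1,"y": 0,"z": 0,"rx": 0,"ry": 0,"rz": 0,"fingers": 1}
  ]
}}

```text
time_s: 24.8
tool_pos: [0.4577, 0.2548, 0.1751]
tool_rot: [-180.0, 0.0, 50.4]
force: [-3.9, 0.1, 0.5]
grip_width: 0.0005
grasp_force: 1.1
```

```bash
python3 -c "
from g import *
where()"
```

```text
t 24.8 unit xy [-18.6  30.9] tipz 167.1 yaw 0.1 F unit [-2.4  3.1] 0.5 q [-52.   5.  21. 106.  -2.  69. -70.] w 0.0005 1.1365303799539106
```

Not at the stop yet, so I keep pushing gently.

Request:
{"op": "drive_tool", "data": {
  "moves": [
    {"x": 1,"y": 0,"z": 0,"rx": 0,"ry": 0,"rz": 0,"fingers": 1},
    {"x": 1,"y": 0,"z": 0,"rx": 0,"ry": 0,"rz": 0,"fingers": 1}
  ]
}}

```text
time_s: 25.05
tool_pos: [0.4586, 0.2555, 0.1751]
tool_rot: [-180.0, -0.0, 50.4]
force: [-2.7, -0.4, -0.4]
grip_width: 0.0005
grasp_force: 1.1
```

Request:
{"op": "drive_tool", "data": {
  "moves": [
    {"x": 1,"y": 0,"z": 0,"rx": 0,"ry": 0,"rz": 0,"fingers": 1},
    {"x": 1,"y": 0,"z": 0,"rx": 0,"ry": 0,"rz": 0,"fingers": 1}
  ]
}}

```text
time_s: 25.3
tool_pos: [0.4592, 0.2563, 0.175]
tool_rot: [-180.0, -0.0, 50.4]
force: [-3.1, -0.0, 0.4]
grip_width: 0.0003
grasp_force: 1.2
```

```bash
python3 -c "
from g import *
where()"
```

```text
t 25.3 unit xy [-16.5  30.7] tipz 167.0 yaw 0.1 F unit [-1.9  2.3] 0.4 q [-52.   5.  21. 106.  -2.  69. -70.] w 0.0003 1.1702789712580852
```

Request:
{"op": "drive_tool", "data": {
  "moves": [
    {"x": 1,"y": 0,"z": 0,"rx": 0,"ry": 0,"rz": 0,"fingers": 1},
    {"x": 1,"y": 0,"z": 0,"rx": 0,"ry": 0,"rz": 0,"fingers": 1}
  ]
}}

```text
time_s: 25.55
tool_pos: [0.4599, 0.257, 0.175]
tool_rot: [180.0, -0.0, 50.4]
force: [-3.1, 0.3, 0.3]
grip_width: 0.0006
grasp_force: 1.2
```

Request:
{"op": "drive_tool", "data": {
  "moves": [
    {"x": 1,"y": 0,"z": 0,"rx": 0,"ry": 0,"rz": 0,"fingers": 1},
    {"x": 1,"y": 0,"z": 0,"rx": 0,"ry": 0,"rz": 0,"fingers": 1}
  ]
}}

```text
time_s: 25.8
tool_pos: [0.4601, 0.2574, 0.1749]
tool_rot: [-180.0, 0.1, 50.4]
force: [-4.6, -2.1, 1.7]
grip_width: 0.0002
grasp_force: 2.4
```

Request:
{"op": "drive_tool", "data": {
  "moves": [
    {"x": 1,"y": 0,"z": 0,"rx": 0,"ry": 0,"rz": 0,"fingers": 1},
    {"x": 1,"y": 0,"z": 0,"rx": 0,"ry": 0,"rz": 0,"fingers": 1}
  ]
}}

```text
time_s: 26.05
tool_pos: [0.4602, 0.2575, 0.1749]
tool_rot: [-180.0, 0.2, 50.4]
force: [-6.7, -3.3, 3.2]
grip_width: 0.0003
grasp_force: 3.6
```

```bash
python3 -c "
from g import *
where()"
```

```text
t 26.05 unit xy [-14.9  30.7] tipz 166.9 yaw 0.0 F unit [-6.8  3.1] 3.2 q [-52.   6.  21. 105.  -2.  70. -70.] w 0.0003 3.5598250916882535
```

The keeper is home, firm at 7 N. The contacts show the unit sits about (+2, +2) mm off the fit, with a knob-to-finger offset near 17 mm. I update the pose and plan the vent closing.

```bash
sed -i 's/P=(.4934,.2494/P=(.4931,.2522/' g.py; python3 -c "
from g import *
where();goal([(-32,30,167,0),(-32,30,205,0),(-105,-13,205,83),(-105,-13,131,83)])
G=[]
for th in [1.45,1.38,1.3,1.2,1.1,1.0,.9,.8,.7,.6,.5,.4,.3,.2,.1,0]:
    d=17; k=np.array([-66,10])+40*np.array([-np.sin(th),np.cos(th)])-d*np.array([np.cos(th),np.sin(th)])
    G.append((round(k[0],1),round(k[1],1),131,round(np.degrees(th),1)))
goal(G,(-105,-13,131,83))
"
```

```text
t 26.05 unit xy [-16.9  28.7] tipz 166.9 yaw 0.0 F unit [-6.8  3.1] 3.2 q [-52.   6.  21. 105.  -2.  70. -70.] w 0.0003 3.5598250916882535
(-32, 30, 167, 0) -> [-15.1  -1.3  -0. ] [-0.001  0.003  0.001]
(-32, 30, 205, 0) -> [-15.2  -1.3 -38. ] [-0.001  0.003  0.001]
(-105, -13, 205, 83) -> [-88.2  41.6 -37.9] [-0.003  0.002 -1.448]
(-105, -13, 131, 83) -> [-88.   41.7  36.1] [-0.003  0.002 -1.448]
(np.float64(-107.8), np.float64(-2.1), 131, np.float64(83.1)) -> [10.5 -4.1 -0. ] [ 0.     0.    -0.002]
(np.float64(-108.5), np.float64(0.9), 131, np.float64(79.1)) -> [13.4 -5.2 -0. ] [-0.    -0.     0.068]
(np.float64(-109.1), np.float64(4.3), 131, np.float64(74.5)) -> [16.7 -6.2 -0. ] [-0.    -0.     0.148]
(np.float64(-109.4), np.float64(8.6), 131, np.float64(68.8)) -> [20.9 -7.  -0. ] [ 0.    -0.     0.248]
(np.float64(-109.4), np.float64(13.0), 131, np.float64(63.0)) -> [25.3 -7.5 -0. ] [ 0.    -0.     0.349]
(np.float64(-108.8), np.float64(17.3), 131, np.float64(57.3)) -> [29.6 -7.5 -0. ] [ 0.    -0.     0.449]
(np.float64(-107.9), np.float64(21.5), 131, np.float64(51.6)) -> [33.9 -
[... 270 characters left out ...]
at64(33.4), 131, np.float64(34.4)) -> [46.3 -3.3 -0. ] [-0.    -0.     0.848]
(np.float64(-100.1), np.float64(37.0), 131, np.float64(28.6)) -> [50.2 -1.2 -0. ] [-0.    -0.     0.949]
(np.float64(-97.2), np.float64(40.2), 131, np.float64(22.9)) -> [53.8  1.3  0. ] [-0.    -0.     1.049]
(np.float64(-94.1), np.float64(43.2), 131, np.float64(17.2)) -> [57.1  4.   0. ] [-0.    -0.     1.148]
(np.float64(-90.6), np.float64(45.8), 131, np.float64(11.5)) -> [60.1  7.1  0. ] [ 0.    -0.     1.248]
(np.float64(-86.9), np.float64(48.1), 131, np.float64(5.7)) -> [62.9 10.5  0. ] [-0.    -0.     1.349]
(np.float64(-83.0), np.float64(50.0), 131, np.float64(0.0)) -> [65.2 14.2  0. ] [ 0.    -0.     1.449]
```

Request:
{"op": "drive_tool", "data": {
  "moves": [
    {"x": -8,"y": 0,"z": 0,"rx": 0,"ry": 0,"rz": 0,"fingers": 1},
    {"x": -17,"y": 0,"z": 0,"rx": 0,"ry": 0,"rz": 0,"fingers": 1},
    {"x": -17,"y": 0,"z": -38,"rx": 0,"ry": 0,"rz": 0,"fingers": 1},
    {"x": -91,"y": 42,"z": -38,"rx": 0,"ry": 0,"rz": -1.448,"fingers": 1},
    {"x": -91,"y": 42,"z": -38,"rx": 0,"ry": 0,"rz": -1.448,"fingers": 1},
    {"x": -91,"y": 42,"z": -38,"rx": 0,"ry": 0,"rz": -1.448,"fingers": 1},
    {"x": -91,"y": 42,"z": -38,"rx": 0,"ry": 0,"rz": -1.448,"fingers": 1},
    {"x": -91,"y": 42,"z": -38,"rx": 0,"ry": 0,"rz": -1.448,"fingers": 1},
    {"x": -91,"y": 42,"z": -38,"rx": 0,"ry": 0,"rz": -1.448,"fingers": 1},
    {"x": -91,"y": 42,"z": -38,"rx": 0,"ry": 0,"rz": -1.448,"fingers": 1},
    {"x": -91,"y": 42,"z": -38,"rx": 0,"ry": 0,"rz": -1.448,"fingers": 1},
    {"x": -91,"y": 42,"z": -38,"rx": 0,"ry": 0,"rz": -1.448,"fingers": 1},
    {"x": -91,"y": 42,"z": -38,"rx": 0,"ry": 0,"rz": -1.448,"fingers": 1}
  ]
}}

```text
time_s: 27.68
tool_pos: [0.4357, 0.1615, 0.2133]
tool_rot: [179.9, 0.0, 133.2]
force: [0.6, -0.3, -0.1]
grip_width: 0.0006
grasp_force: 0.0
```

```bash
python3 -c "
from g import *
import cv2
where();goal([(-105,-13,131,83)])
C=vision.read_camera('side')
c=C['image'];h=cv2.cvtColor(c,cv2.COLOR_RGB2HSV)
m=((h[:,:,0]>105)&(h[:,:,0]<125)&(h[:,:,1]>150)).astype('uint8');m[:,:265]=0;m[:,410:]=0
n,l,s,k=cv2.connectedComponentsWithStats(m)
print([(k[i].round(1).tolist(),int(s[i,4])) for i in range(1,n) if s[i,4]>12])
print(proj(C,U2W(P,np.array([[-.066,.14,.133],[-.066,-.04,.133],[-.1057,.0148,.133]]))).round(1).tolist())
"
```

```text
t 27.675 unit xy [-106.5  -13.7] tipz 205.3 yaw 82.9 F unit [ 0.2 -0.6] -0.1 q [-52.  -5.  27. 111.   2.  74.  18.] w 0.0006 0.0
(-105, -13, 131, 83) -> [ 0.9  1.3 74.3] [ 0.001  0.    -0.002]
[([326.6, 181.1], 45), ([331.9, 219.2], 33), ([356.6, 217.8], 20), ([301.9, 225.1], 165), ([390.5, 239.1], 57), ([359.0, 247.2], 207)]
[[391.0, 238.3], [332.3, 217.3], [357.0, 217.0]]
```

The side-view blobs confirm it: the mid vent knob is open at (357,218) as predicted, the left and right vents are closed, and the cartridge cap is on the board at (327,181). Now I descend on the vent's other side.

Request:
{"op": "drive_tool", "data": {
  "moves": [
    {"x": 0,"y": 1,"z": 30,"rx": 0,"ry": 0,"rz": 0,"fingers": 1},
    {"x": 0,"y": 1,"z": 60,"rx": 0,"ry": 0,"rz": 0,"fingers": 1},
    {"x": 0,"y": 1,"z": 74,"rx": 0,"ry": 0,"rz": 0,"fingers": 1},
    {"x": 0,"y": 1,"z": 74,"rx": 0,"ry": 0,"rz": 0,"fingers": 1}
  ]
}}

```text
time_s: 28.22
tool_pos: [0.4359, 0.162, 0.1385]
tool_rot: [-179.9, -0.0, 133.3]
force: [0.7, 0.2, -0.4]
grip_width: 0.0006
grasp_force: 0.0
```

Request:
{"op": "drive_tool", "data": {
  "moves": [
    {"x": 5,"y": -2,"z": 0,"rx": 0,"ry": 0,"rz": 0,"fingers": 1},
    {"x": 10,"y": -4,"z": 0,"rx": 0,"ry": 0,"rz": 0,"fingers": 1},
    {"x": 13,"y": -5,"z": 0,"rx": 0,"ry": 0,"rz": 0.07,"fingers": 1},
    {"x": 17,"y": -6,"z": 0,"rx": 0,"ry": 0,"rz": 0.15,"fingers": 1},
    {"x": 21,"y": -7,"z": 0,"rx": 0,"ry": 0,"rz": 0.25,"fingers": 1},
    {"x": 25,"y": -7.5,"z": 0,"rx": 0,"ry": 0,"rz": 0.35,"fingers": 1}
  ]
}}

```text
time_s: 28.98
tool_pos: [0.4145, 0.1751, 0.1401]
tool_rot: [179.9, 0.0, 113.1]
force: [2.4, -2.6, 1.2]
grip_width: 0.0004
grasp_force: 1.2
```

```bash
python3 -c "
from g import *
where()
G=[]
for th in [1.0,.9,.8,.7,.6,.5,.4,.3,.2,.1,0]:
    d=17; k=np.array([-66,10])+40*np.array([-np.sin(th),np.cos(th)])-d*np.array([np.cos(th),np.sin(th)])
    G.append((round(k[0],1),round(k[1],1),131,round(np.degrees(th),1)))
goal(G,(-109.4,13,131,63))
"
```

```text
t 28.975 unit xy [-109.5   11.3] tipz 132.1 yaw 62.8 F unit [-0.5 -3.5] 1.2 q [-52.  -3.  25. 118.   2.  65.  -5.] w 0.0004 1.2015020574435198
(np.float64(-108.8), np.float64(17.3), 131, np.float64(57.3)) -> [ 4.1 -1.4 -0. ] [ 0.    -0.     0.099]
(np.float64(-107.9), np.float64(21.5), 131, np.float64(51.6)) -> [ 8.3 -2.5 -0. ] [-0.    -0.     0.199]
(np.float64(-106.5), np.float64(25.7), 131, np.float64(45.8)) -> [12.6 -3.2 -0. ] [-0.  -0.   0.3]
(np.float64(-104.8), np.float64(29.6), 131, np.float64(40.1)) -> [16.9 -3.4 -0. ] [ 0.  -0.   0.4]
(np.float64(-102.6), np.float64(33.4), 131, np.float64(34.4)) -> [21.3 -3.2 -0. ] [ 0.    -0.     0.499]
(np.float64(-100.1), np.float64(37.0), 131, np.float64(28.6)) -> [25.6 -2.6 -0. ] [-0.  -0.   0.6]
(np.float64(-97.2), np.float64(40.2), 131, np.float64(22.9)) -> [29.8 -1.5 -0. ] [ 0.  -0.   0.7]
(np.float64(-94.1), np.float64(43.2), 131, np.float64(17.2)) -> [33.9 -0.1 -0. ] [-0.    -0.     0.799]
(np.float64(-90.6), np.float64(45.8), 131, np.float64(11.5)) -> [37.8  1.9  0. ] [-0.    -0.     0.899]
(np.float64(-86.9), np.float64(48.1), 131, np.float64(5.7)) -> [41.5  4.1  0. ] [-0. -0.  1.]
(np.float64(-83.0), np.float64(50.0), 131, np.float64(0.0)) -> [45.   6.7  0. ] [ 0.  -0.   1.1]
```

Request:
{"op": "drive_tool", "data": {
  "moves": [
    {"x": 4,"y": -1,"z": 0,"rx": 0,"ry": 0,"rz": 0.1,"fingers": 1},
    {"x": 8,"y": -2.5,"z": 0,"rx": 0,"ry": 0,"rz": 0.2,"fingers": 1}
  ]
}}

```text
time_s: 29.22
tool_pos: [0.4087, 0.1813, 0.14]
tool_rot: [179.9, 0.0, 101.7]
force: [0.9, -1.6, 1.4]
grip_width: 0.0003
grasp_force: 1.2
```

Request:
{"op": "drive_tool", "data": {
  "moves": [
    {"x": 4,"y": 0,"z": 0,"rx": 0,"ry": 0,"rz": 0.1,"fingers": 1},
    {"x": 8,"y": 1,"z": 0,"rx": 0,"ry": 0,"rz": 0.2,"fingers": 1}
  ]
}}

```text
time_s: 29.48
tool_pos: [0.4057, 0.1886, 0.1392]
tool_rot: [-179.8, 0.1, 90.2]
force: [-5.6, -4.7, 2.9]
grip_width: 0.0004
grasp_force: 3.0
```

```bash
python3 -c "
from g import *
where()
G=[]
for th in [.6,.5,.4,.3,.2,.1,0]:
    d=17; k=np.array([-66,10])+40*np.array([-np.sin(th),np.cos(th)])-d*np.array([np.cos(th),np.sin(th)])
    G.append((round(k[0],1),round(k[1],1),131,round(np.degrees(th),1)))
goal(G)
"
```

```text
t 29.475 unit xy [-104.7   26.7] tipz 131.2 yaw 39.9 F unit [-7.2  1.3] 2.9 q [-53.  -3.  24. 118.   1.  65. -29.] w 0.0004 3.020929477449954
(np.float64(-102.6), np.float64(33.4), 131, np.float64(34.4)) -> [ 5.9 -3.8  0.2] [-0.003  0.002  0.095]
(np.float64(-100.1), np.float64(37.0), 131, np.float64(28.6)) -> [10.1 -4.9  0.2] [-0.003  0.002  0.197]
(np.float64(-97.2), np.float64(40.2), 131, np.float64(22.9)) -> [14.4 -5.5  0.2] [-0.003  0.003  0.296]
(np.float64(-94.1), np.float64(43.2), 131, np.float64(17.2)) -> [18.7 -5.9  0.2] [-0.003  0.003  0.396]
(np.float64(-90.6), np.float64(45.8), 131, np.float64(11.5)) -> [23.1 -5.6  0.2] [-0.003  0.003  0.495]
(np.float64(-86.9), np.float64(48.1), 131, np.float64(5.7)) -> [27.4 -5.   0.2] [-0.003  0.003  0.596]
(np.float64(-83.0), np.float64(50.0), 131, np.float64(0.0)) -> [31.6 -4.   0.2] [-0.003  0.003  0.696]
```

Request:
{"op": "drive_tool", "data": {
  "moves": [
    {"x": 3,"y": -3,"z": 0,"rx": 0,"ry": 0,"rz": 0.0,"fingers": 1},
    {"x": 5,"y": -4,"z": 0,"rx": 0,"ry": 0,"rz": 0.08,"fingers": 1}
  ]
}}

```text
time_s: 29.72
tool_pos: [0.4035, 0.1945, 0.1394]
tool_rot: [179.9, 0.0, 85.8]
force: [0.7, -2.5, -0.5]
grip_width: 0.0003
grasp_force: 1.2
```

```bash
python3 -c "
from g import *
import cv2
where()
G=[]
for th in [.5,.4,.3,.2,.1,0]:
    d=17; k=np.array([-66,10])+40*np.array([-np.sin(th),np.cos(th)])-d*np.array([np.cos(th),np.sin(th)])
    G.append((round(k[0],1),round(k[1],1),131,round(np.degrees(th),1)))
goal(G)
C=vision.read_camera('side')
c=C['image'];h=cv2.cvtColor(c,cv2.COLOR_RGB2HSV)
m=((h[:,:,0]>105)&(h[:,:,0]<125)&(h[:,:,1]>150)).astype('uint8');m[:,:265]=0;m[:,410:]=0
n,l,s,k=cv2.connectedComponentsWithStats(m)
print([(k[i].round(1).tolist(),int(s[i,4])) for i in range(1,n) if s[i,4]>8])
for th in (.3,.5,.7,.9): print(th,proj(C,U2W(P,np.array([-.066-.04*np.sin(th),.01+.04*np.cos(th),.133]))).round(1).tolist())
"
```

```text
t 29.725 unit xy [-101.6   32.2] tipz 131.4 yaw 35.5 F unit [-1.5 -2.1] -0.5 q [-53.  -3.  23. 118.   1.  65. -35.] w 0.0003 1.2184077064193843
(np.float64(-100.1), np.float64(37.0), 131, np.float64(28.6)) -> [ 4.1 -3.1  0.4] [0.001 0.    0.12 ]
(np.float64(-97.2), np.float64(40.2), 131, np.float64(22.9)) -> [ 8.3 -4.   0.4] [0.001 0.    0.219]
(np.float64(-94.1), np.float64(43.2), 131, np.float64(17.2)) -> [12.6 -4.6  0.4] [0.001 0.    0.319]
(np.float64(-90.6), np.float64(45.8), 131, np.float64(11.5)) -> [16.9 -4.7  0.4] [ 0.001 -0.     0.418]
(np.float64(-86.9), np.float64(48.1), 131, np.float64(5.7)) -> [21.3 -4.4  0.4] [ 0.001 -0.     0.519]
(np.float64(-83.0), np.float64(50.0), 131, np.float64(0.0)) -> [25.5 -3.7  0.4] [ 0.001 -0.     0.619]
[([326.2, 166.6], 104), ([323.8, 181.4], 20), ([332.1, 219.4], 32), ([302.0, 225.2], 163), ([361.8, 223.5], 37), ([390.4, 239.1], 58), ([359.1, 247.2], 207), ([336.9, 283.1], 9)]
0.3 [362.2, 225.2]
0.5 [362.7, 223.6]
0.7 [362.5, 222.0]
0.9 [361.7, 220.5]
```

The vent is moving freely, at θ≈0.5. I continue to closed.

Request:
{"op": "drive_tool", "data": {
  "moves": [
    {"x": 4,"y": -3,"z": 0,"rx": 0,"ry": 0,"rz": 0.12,"fingers": 1},
    {"x": 8,"y": -4,"z": 0,"rx": 0,"ry": 0,"rz": 0.22,"fingers": 1},
    {"x": 12.5,"y": -4.5,"z": 0,"rx": 0,"ry": 0,"rz": 0.32,"fingers": 1},
    {"x": 17,"y": -4.5,"z": 0,"rx": 0,"ry": 0,"rz": 0.42,"fingers": 1},
    {"x": 21,"y": -4.5,"z": 0,"rx": 0,"ry": 0,"rz": 0.52,"fingers": 1},
    {"x": 24,"y": -4,"z": 0,"rx": 0,"ry": 0,"rz": 0.62,"fingers": 1},
    {"x": 24,"y": -4,"z": 0,"rx": 0,"ry": 0,"rz": 0.62,"fingers": 1}
  ]
}}

```text
time_s: 30.65
tool_pos: [0.4014, 0.2191, 0.1394]
tool_rot: [180.0, -0.0, 50.5]
force: [0.9, -0.2, 1.0]
grip_width: 0.0005
grasp_force: 0.6
```

Request:
{"op": "drive_tool", "data": {
  "moves": [
    {"x": 1,"y": 0,"z": 0,"rx": 0,"ry": 0,"rz": 0,"fingers": 1},
    {"x": 1,"y": 0,"z": 0,"rx": 0,"ry": 0,"rz": 0,"fingers": 1}
  ]
}}

```text
time_s: 30.9
tool_pos: [0.4018, 0.2198, 0.1393]
tool_rot: [-180.0, -0.0, 50.4]
force: [-1.8, -2.6, 3.1]
grip_width: 0.0007
grasp_force: 1.0
```

Request:
{"op": "drive_tool", "data": {
  "moves": [
    {"x": 1,"y": 0,"z": 0,"rx": 0,"ry": 0,"rz": 0,"fingers": 1},
    {"x": 1,"y": 0,"z": 0,"rx": 0,"ry": 0,"rz": 0,"fingers": 1}
  ]
}}

```text
time_s: 31.15
tool_pos: [0.402, 0.2199, 0.1391]
tool_rot: [-180.0, 0.1, 50.3]
force: [-3.3, -3.8, 4.7]
grip_width: 0.0004
grasp_force: 2.6
```

```bash
python3 -c "
from g import *
where()"
```

```text
t 31.15 unit xy [-83.   49.6] tipz 131.1 yaw -0.0 F unit [-5.1  0.1] 4.7 q [-53.  -2.  21. 117.   1.  65. -72.] w 0.0004 2.6035154848796083
```

Request:
{"op": "drive_tool", "data": {
  "moves": [
    {"x": 1,"y": 0,"z": 0,"rx": 0,"ry": 0,"rz": 0,"fingers": 1},
    {"x": 1,"y": 0,"z": 0,"rx": 0,"ry": 0,"rz": 0,"fingers": 1}
  ]
}}

```text
time_s: 31.4
tool_pos: [0.402, 0.22, 0.139]
tool_rot: [-180.0, 0.2, 50.3]
force: [-4.9, -5.3, 6.8]
grip_width: 0.0005
grasp_force: 3.8
```

Request:
{"op": "drive_tool", "data": {
  "moves": [
    {"x": -8,"y": 0,"z": 0,"rx": 0,"ry": 0,"rz": 0,"fingers": 1},
    {"x": -16,"y": 0,"z": 0,"rx": 0,"ry": 0,"rz": 0,"fingers": 1},
    {"x": -16,"y": 0,"z": -45,"rx": 0,"ry": 0,"rz": 0,"fingers": 1},
    {"x": -16,"y": 0,"z": -90,"rx": 0,"ry": 0,"rz": 0,"fingers": 1},
    {"x": -16,"y": 0,"z": -130,"rx": 0,"ry": 0,"rz": 0,"fingers": 1},
    {"x": -16,"y": 0,"z": -130,"rx": 0,"ry": 0,"rz": 0,"fingers": 1},
    {"x": -16,"y": 0,"z": -130,"rx": 0,"ry": 0,"rz": 0,"fingers": 1}
  ]
}}

```text
time_s: 32.28
tool_pos: [0.3926, 0.2088, 0.2685]
tool_rot: [-180.0, -0.0, 50.3]
force: [-0.1, -0.0, -0.7]
grip_width: 0.0007
grasp_force: 0.0
```

```bash
python3 -c "
from g import *
where()
import cv2
s=vision.read_camera('side')['image'][130:300,265:405,::-1]
w=vision.read_camera('wrist')['image'][:,:,::-1]
cv2.imwrite('pics/m6.png',np.hstack([cv2.resize(s,(453,550),interpolation=2),np.vstack([w[:400,150:490],cv2.resize(vision.read_camera('top')['image'][130:260,245:455,::-1],(340,150))])]))"
```

```text
t 32.275 unit xy [-97.6  49.7] tipz 260.5 yaw -0.0 F unit [-0.1  0.1] -0.7 q [-53.  -9.  20. 108.   3.  81. -74.] w 0.0007 0.0
```

View pics/m6.png

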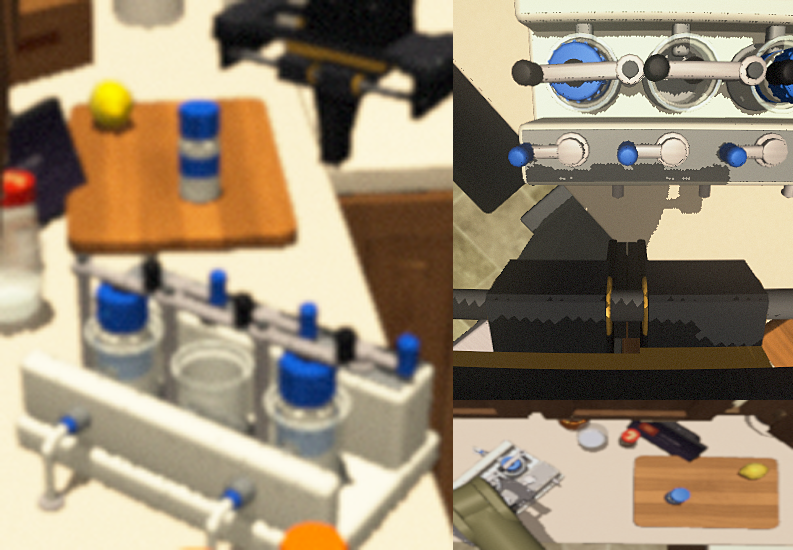

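The picture shows all of it in place. The cartridge stands upright on the board (200,150), the mid bowl is empty with its keeper home (655,68), and all three vents are parallel and closed (518/627/735,155). The bystanders are undisturbed and the robot is clear.

```bash
python3 -c "
from cell import workorder
print(workorder.sign_off())"
```

```text
the job is handed in; nothing more can be done
None
```

The mid filter was the used-up one: its cartridge now stands upright on the chopping board, its keeper and vent are closed again in that order, the other two filters were never touched, and I handed the job in at about 32 s.

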